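# Fetch the stapler from behind the paint bottles

### The arm

A 6-joint arm with a two-finger parallel gripper is mounted at the origin on the work surface. World frame = base frame: x ahead of the robot, y to its left, z up, the work surface at z = 0. Lengths are in m, angles in rad, forces in N, time in s.
With the tool pointing down it reaches from about 0.25 to 0.725 m from the base axis. Payload 9.7 kg.
Tool frame: the origin (TCP) lies on the centre line of the jaws, within the pads' length; the fingertips stand 11 mm ahead of it and the grasp point (between the pads) lies 8 mm behind it; z points along the fingers, y is the direction in which the jaws open and shut (so a half turn about z gives the same grasp; the last joint's range is limited). The gripper opens to 85 mm and grips with 20 to 120 N. Pads are 22 mm wide; open, the fingers measure 114 mm over their backs; the gripper's body (76 mm by 85 mm) begins 54 mm behind the grasp point. The pads swing forward as they close: fully open they stand 13 mm farther back than shut.
Start: joints at [-1.145, 0.087, 0.176, 1.66, 0, 1.571], TCP at [0.227, -0.501, 0.242] pointing down, gripper open.
Joint ranges: [-3.13, 3.13], [-0.85, 1.81], [-1.15, 1.24], [-2.2, 2.28], [-1.44, 1.52], [-3.14, 3.14]. Speed limits (rad/s): [2.22, 2.22, 2.57, 3.14, 3.14, 3.14].

### API

Orientations are given as a rotation vector (axis times angle).
In Python, from workcell import manip gives the robot as it stands.
- The arm moves only by the shell command python3 -m crank 'ROWS' [FORCE]. ROWS is JSON, a list of rows, each an object with "linear": the shift along the world's x, y, z scaled (see below), a list of three; "delta_rot": the turn, a rotation vector about the world's x, y, z scaled (see below), a list of three; "jaw": the finger opening in mm, from 0 to 85.4. In form: [{"linear": [tx, ty, tz], "delta_rot": [wx, wy, wz], "jaw": jaw}, ...]. A call has 1 to 12 rows; each row shifts and turns the commanded pose from where the row before left it; what a row does not reach is not made up. The controller multiplies each number of a shift by 0.3 m and each number of a turn by pi/2 rad. A row lasts 1/8 s, in which the tool goes at most 62.5 mm and 10.7 degrees, less where a joint would pass 70% of its speed; a pose out of reach is approached as far as the arm can. A call with a number of a shift or a turn outside -1 to 1 is refused whole. A call with a gripper value outside its range is refused whole. The fingers move at their own pace and stop on an object; FORCE is the grip in N (left out, the last holds). Time passes only in rows, so rows that do not move let the fingers close. It gives the time, the measured TCP pose, the force and the opening at its end, in the units of the state.
- manip.observe(): the state, without advancing time (a new reading comes with each control period).
- manip.read_camera(name): name is "scene" or "top"; returns the picture (384x512x3 uint8, red, green, blue); there is no depth.
- manip.camera_info(name): a dict with "camera_matrix" (3x3 intrinsics, pixels), "distortion" ([k1, k2, p1, p2, k3] as OpenCV has them; the pictures are not rectified), "cam_to_world" (4x4, takes a point from camera to world coordinates). Camera axes: x right, y down, z forward; pixel columns grow to the right and rows downward; lengths in m; the calibration is good to about 2 mm. A picture is of the moment at which its call begins. camera_info takes no time and is no camera call.
- manip.sign_off(): hands the job in, once; it reports no verdict.
Trained networks look in the newest picture that a camera, given by its name, has taken for a name from the list of things; names that differ only in an ending like _2 or _b are one class to them, and where a whole thing is asked for, a point or a joint stands for the part that bears it (a point fixed in the world has none). Each returns a list of dicts, best first, with "confidence" (0 to 1); they miss things now and then, are a little off and sometimes report something else, mostly with a low value. They report only what shows in the picture. A call takes as long as a camera call. They do not tell look-alikes from the thing itself.
- manip.trace(camera, query): "region" (384x512 bool, what is visible of it) and "rect" ([left, top, right, bottom] in pixels, round what is visible of it).
The state is a dict: "clock": time; "joints": joint angles; "qvel": joint speeds; "joint_efforts": joint torques, N m; "position": TCP position; "tcp_rot": TCP orientation; "contact_force": force on the tool from outside, world axes, zero at the start; "moment": the same for the moment, N m; "width": finger opening in m.
Only numpy, scipy, OpenCV 4.12 (cv2) and the standard library are available. Lean on these libraries where they do the work, as an engineer would, in place of code of your own. Each camera call takes 0.05 s, during which the arm holds its last target.

### The job

The stapler is boxed in behind the row of paint bottles in the blue tray: first stand all three bottles aside together on the brown hardboard, and only then fetch the stapler and set it down upright in the middle of the green cutting mat, lined up with the mat's long side (either way round). Once it is there, put each bottle back on the middle of the drip mat of its own colour. Keep the bottles upright throughout, and leave the pencil pot and the tape dispenser where they are.

Things in the scene. Friction and masses are not known exactly. Their poses are not given: they have to be found in the camera images.
- bottle_red_mid (a point): Centre (half-way up, 60 mm above its foot) of the red paint bottle: an upright round plastic bottle, 120 mm tall, about 220 g. Body 50 mm in diameter up to 82 mm, then a shoulder, then a red screw cap 34 mm in diameter from 92 to 120 mm above the foot, with a small grey disc on top. z runs up the bottle. It starts on its own red drip mat in the blue tray; the three bottles stand in a row with only 10 mm between them. It is easily lifted by its cap from above.
- bottle_yellow_mid (a point): Centre (half-way up, 60 mm above its foot) of the yellow paint bottle: an upright round plastic bottle, 120 mm tall, about 220 g. Body 50 mm in diameter up to 82 mm, then a shoulder, then a yellow screw cap 34 mm in diameter from 92 to 120 mm above the foot, with a small grey disc on top. z runs up the bottle. It starts on its own yellow drip mat in the blue tray; the three bottles stand in a row with only 10 mm between them. It is easily lifted by its cap from above.
- bottle_white_mid (a point): Centre (half-way up, 60 mm above its foot) of the white paint bottle: an upright round plastic bottle, 120 mm tall, about 220 g. Body 50 mm in diameter up to 82 mm, then a shoulder, then a white screw cap 34 mm in diameter from 92 to 120 mm above the foot, with a small grey disc on top. z runs up the bottle. It starts on its own white drip mat in the blue tray; the three bottles stand in a row with only 10 mm between them. It is easily lifted by its cap from above.
- home_red: The red drip mat, the home of the red bottle: a flat, fixed plastic mat 68 mm (own x) by 56 mm (own y), 3 mm thick; origin at the centre of its underside (3 mm above the table), z up. The three mats lie side by side in a row, 60 mm centre to centre along their own y, on the floor of a low blue steel tray with a 14 mm lip; the stapler lies behind the row, on the mats' +x side. Which colour has which place varies.
- home_yellow: The yellow drip mat, the home of the yellow bottle: a flat, fixed plastic mat 68 mm (own x) by 56 mm (own y), 3 mm thick; origin at the centre of its underside (3 mm above the table), z up. The three mats lie side by side in a row, 60 mm centre to centre along their own y, on the floor of a low blue steel tray with a 14 mm lip; the stapler lies behind the row, on the mats' +x side. Which colour has which place varies.
- home_white: The white drip mat, the home of the white bottle: a flat, fixed plastic mat 68 mm (own x) by 56 mm (own y), 3 mm thick; origin at the centre of its underside (3 mm above the table), z up. The three mats lie side by side in a row, 60 mm centre to centre along their own y, on the floor of a low blue steel tray with a 14 mm lip; the stapler lies behind the row, on the mats' +x side. Which colour has which place varies.
- stapler_mid (a point): Centre of the orange-topped desk stapler: half-way up, 28 mm above its underside. Stapler 136 mm long (own x, nose at +x), 36 mm wide (own y), 56 mm high, about 300 g. The orange handle, 34 mm wide, is solid from 34 mm to 54 mm above the underside and is the part to grip, across its width from above, near the middle of the length. It starts upright on the floor of the blue tray, along the row, right behind the three bottles, the nearest of its sides about 15 mm from them.
- cutting_mat: The green cutting mat with a grid: flat, fixed, 210 mm (own x, its long side) by 150 mm (own y), 3 mm thick; origin at the centre of its underside, on the table, z up. Lies to one side of the tray, left or right.
- brown_board: The plain brown hardboard offcut, the side area for the bottles: flat, fixed, 180 mm (own x) by 160 mm (own y), 5 mm thick; origin at the centre of its underside, on the table, z up. Lies to the other side of the tray.
- pencil_pot_mid (a point): Centre of a dark round pencil pot, 72 mm in diameter and 85 mm high, with pencils standing up to 150 mm; stands loose beyond the mats. Not to be moved.
- tape_dispenser_mid (a point): Centre of a heavy grey tape dispenser, 150 x 58 x 75 mm, standing loose beyond the tray. Not to be moved.
Not all that is in view belongs to the job. Several things have the shape of the brown_board; the one meant has the colours described above.

How it is judged:
By the outcome, as a careful person would: the job done as asked, in the order asked, and still so for the second after the job is handed in, with the robot touching nothing.
It also fails if it takes over 133 s, if anything falls off the work surface, if the arm or the gripper's body presses on something with over 40 N, if the wrist force passes 120 N, or if a joint passes its speed limit or range.

## Working session

There is one attempt and no reset: what is moved stays moved. The work goes in short steps, Python scripts to look and compute and a shell command to move; the robot and the scene stay as the last step left them, time stands still between calls to the robot, and variables do not carry over. Pictures are saved under pics/ and viewed, and the job is handed in when it is done.

```bash
mkdir -p pics; ls; python3 - <<'E'
from workcell import manip
import cv2,numpy as np
print(manip.observe())
for n in("scene","top"):
    im=manip.read_camera(n); cv2.imwrite(f"pics/{n}0.png",im[...,::-1]); print(n,manip.camera_info(n))
E
```

```text
pics
{'clock': 0.0, 'joints': array([-1.14496610e+00,  8.74701632e-02,  1.75127875e-01,  1.65976729e+00,
       -2.20180910e-05,  1.57078666e+00]), 'qvel': array([-0.00209588, -0.00052986, -0.00173412, -0.00235568, -0.0005472 ,
        0.00253336]), 'joint_efforts': array([ 3.67291532e-04, -5.20396578e+01,  4.64797139e+01,  1.63299171e-02,
        2.14728834e-04,  7.60039818e-07]), 'position': array([ 0.2271033 , -0.50070114,  0.24157428]), 'tcp_rot': array([-3.06939927e+00, -6.63594793e-01,  4.69506781e-04]), 'contact_force': array([-0.35074945, -0.5083262 , -0.61604128]), 'moment': array([-0.06707257,  0.02420381,  0.01363391]), 'width': 0.08530467230613395}
scene {'camera_matrix': array([[483.96452794,   0.        , 255.60993362],
       [  0.        , 483.96452794, 193.99071908],
       [  0.        ,   0.        ,   1.        ]]), 'distortion': array([-0.02486391,  0.        ,  0.        ,  0.        ,  0.        ]), 'cam_to_world': array([[-0.35317755,  0.72476595, -0.59159102,  1.25148987],
       [ 0.93546415,  0.2824518 , -0.21243307,  0.39343798],
       [ 0.01313169, -0.62843878, -0.77774819,  1.03552099],
       [ 0.        ,  0.        ,  0.        ,  1.        ]])}
top {'camera_matrix': array([[430.22231442,   0.        , 257.22221921],
       [  0.        , 430.22231442, 194.53575305],
       [  0.        ,   0.        ,   1.        ]]), 'distortion': array([0.0257283, 0.       , 0.       , 0.       , 0.       ]), 'cam_to_world': array([[ 0.0069472 , -0.99444822,  0.10499751,  0.39182282],
       [-0.99987757, -0.0054359 ,  0.01467292,  0.11029388],
       [-0.0140207 , -0.1050866 , -0.99436423,  1.20675955],
       [ 0.        ,  0.        ,  0.        ,  1.        ]])}
```

View pics/scene0.png

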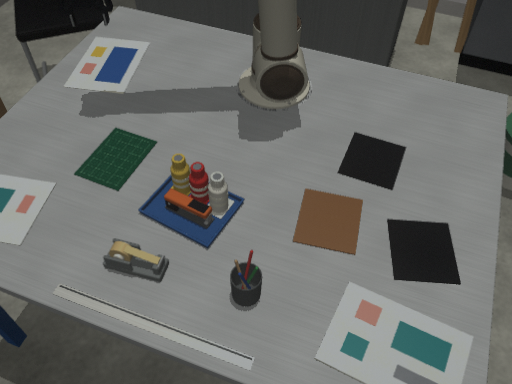

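View pics/top0.png

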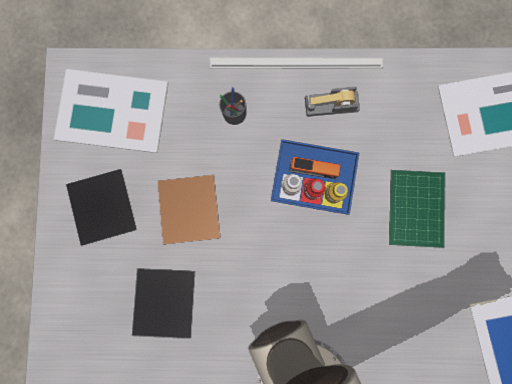

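The tray is at top (315,177) with white, red and yellow bottles left to right and the stapler above them. The brown board is at (189,209) and the green mat at (417,208). The black boards are decoys.

```bash
cat > h.py <<'E'
from workcell import manip
import cv2,numpy as np
np.set_printoptions(precision=4,suppress=True)
def cam(n):
    i=manip.camera_info(n); return i["camera_matrix"],np.array(i["distortion"]),i["cam_to_world"]
def back(n,px,z):
    K,D,T=cam(n)
    u=cv2.undistortPoints(np.array(px,float).reshape(-1,1,2),K,D).reshape(-1,2)
    d=np.c_[u,np.ones(len(u))]@T[:3,:3].T
    o=T[:3,3]; s=(z-o[2])/d[:,2]
    return (o+d*s[:,None])[:,:2]
def proj(n,P):
    K,D,T=cam(n); R=T[:3,:3].T; t=-R@T[:3,3]
    return cv2.projectPoints(np.array(P,float).reshape(-1,1,3),cv2.Rodrigues(R)[0],t,K,D)[0].reshape(-1,2)
def snap(n,name):
    im=manip.read_camera(n); cv2.imwrite(f"pics/{name}.png",im[...,::-1]); return im
def rectfit(n,mask,z):
    c,_=cv2.findContours(mask.astype(np.uint8),cv2.RETR_EXTERNAL,cv2.CHAIN_APPROX_NONE)
    c=max(c,key=cv2.contourArea).reshape(-1,2)
    w=back(n,c,z)
    r=cv2.minAreaRect((w*1000).astype(np.float32))
    return r
E
python3 - <<'E'
from h import *
for n in("top","scene"):
    im=snap(n,n+"1")
    vis=im[...,::-1].copy()
    for q,z in[("brown_board",.005),("cutting_mat",.003),("bottle_red_mid",.12),("bottle_yellow_mid",.12),("bottle_white_mid",.12),("stapler_mid",.054),("home_red",.006),("home_yellow",.006),("home_white",.006),("pencil_pot_mid",.085),("tape_dispenser_mid",.07)]:
        for r in manip.trace(n,q)[:2]:
            m=r["region"]
            if m.sum()<5: continue
            print(n,q,round(r["confidence"],2),r["rect"],m.sum(),rectfit(n,m,z))
            c,_=cv2.findContours(m.astype(np.uint8),cv2.RETR_EXTERNAL,cv2.CHAIN_APPROX_NONE); cv2.drawContours(vis,c,-1,(255,0,255),1)
    cv2.imwrite(f"pics/{n}1v.png",vis)
    crop={"top":(slice(130,225),slice(260,370)),"scene":(slice(140,250),slice(130,250))}[n]
    cv2.imwrite(f"pics/{n}1c.png",cv2.resize(im[crop][...,::-1],None,fx=6.5 if n=="scene" else 7,fy=6.2,interpolation=cv2.INTER_CUBIC)[:600,:800])
E
```

```text
top brown_board 0.93 [161.9, 174.6, 219.9, 243.7] 3470 ((476.98223876953125, 320.68060302734375), (179.34640502929688, 158.3284149169922), 6.666433334350586)
top brown_board 0.67 [64.9, 170.7, 134.7, 246.2] 3643 ((482.00799560546875, 567.1127319335938), (182.07778930664062, 160.78541564941406), 15.903757095336914)
top cutting_mat 0.71 [385.4, 170.7, 446.4, 247.8] 4160 ((483.62908935546875, -314.5092468261719), (151.74606323242188, 211.9636993408203), 87.83654022216797)
top bottle_red_mid 0.7 [306.4, 180.4, 326.9, 199.4] 352 ((521.5474243164062, -17.645227432250977), (51.12290954589844, 50.81079864501953), 0.2688489854335785)
top bottle_red_mid 0.66 [322.2, 184.3, 342.1, 206.8] 163 ((487.8923034667969, -60.74000549316406), (54.31156921386719, 26.152301788330078), 68.7690200805664)
top bottle_yellow_mid 0.56 [325.4, 181.6, 348.1, 205.0] 349 ((512.93896484375, -74.4502182006836), (46.21452713012695, 57.88169479370117), 45.028831481933594)
top bottle_white_mid 0.63 [280.7, 174.8, 306.2, 195.8] 378 ((533.4453125, 38.69926452636719), (50.396690368652344, 56.217140197753906), 45.29375839233
[... 2312 characters left out ...]
(130.2602996826172, 49.134361267089844), 24.295812606811523)
scene stapler_mid 0.6 [162.5, 189.1, 213.4, 225.8] 965 ((606.5237426757812, -19.942283630371094), (151.95455932617188, 60.54581832885742), 78.1479721069336)
scene home_white 0.48 [209.8, 200.1, 233.5, 218.8] 104 ((566.3543090820312, 46.15399932861328), (22.011579513549805, 37.714603424072266), 26.781814575195312)
scene pencil_pot_mid 0.63 [231.2, 251.7, 264.9, 304.8] 1256 ((757.85107421875, 196.76536560058594), (140.06594848632812, 69.35006713867188), 22.56621551513672)
scene tape_dispenser_mid 0.57 [102.0, 239.2, 168.5, 283.0] 1709 ((798.1064453125, -59.212493896484375), (80.10343933105469, 151.37416076660156), 5.3529486656188965)
```

View pics/top1c.png

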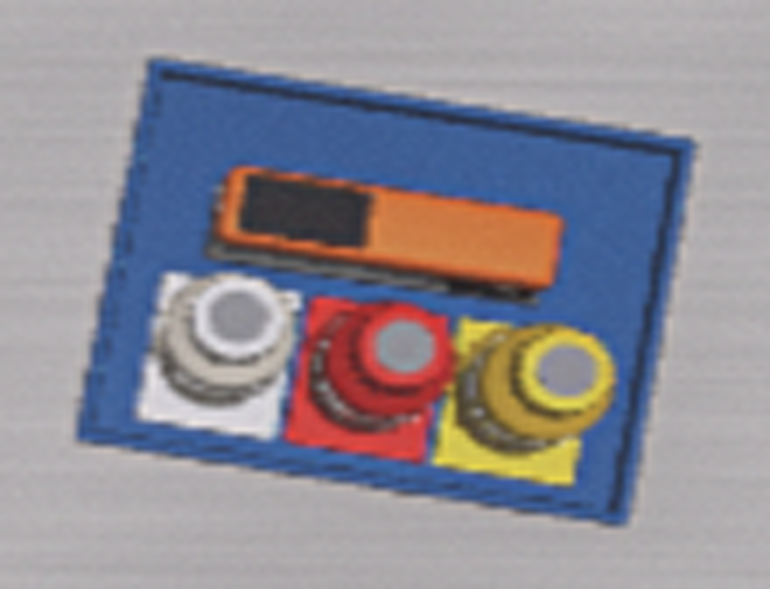

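View pics/top1v.png

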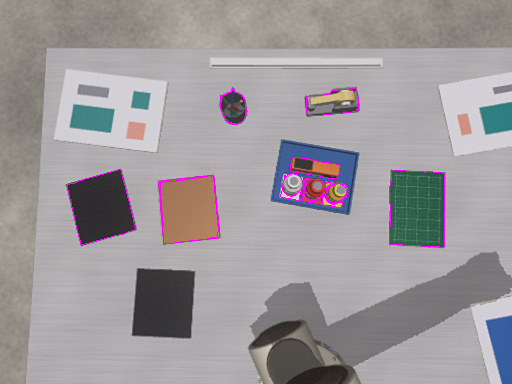

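```bash
python3 - <<'E'
from h import *
im=cv2.imread("pics/top1.png"); hsv=cv2.cvtColor(im,cv2.COLOR_BGR2HSV)
b=((hsv[...,0]>100)&(hsv[...,0]<125)&(hsv[...,1]>120)&(hsv[...,2]>60)); b[:130]=0;b[230:]=0;b[:,:260]=0;b[:,380:]=0
print("tray z=.014",rectfit("top",b,.014))
o=((hsv[...,0]>5)&(hsv[...,0]<16)&(hsv[...,1]>150)&(hsv[...,2]>120)); o[:150]=0;o[182:]=0;o[:,:285]=0;o[:,345:]=0
print("orange",o.sum(),rectfit("top",o,.057))
cents={}
for n,(x,y) in dict(w=(240,325),r=(405,346),y=(568,370)).items():
    px=np.array([(x+.5)/7-.5+260,(y+.5)/6.2-.5+130])
    # refine: weighted centroid of low-sat pixel near in upsampled
    cents[n]=back("top",[px],.126)[0]; print(n,px,cents[n])
# scene caps
for n,c in cents.items(): print(n,proj("scene",[[*c,.126]]), proj("top",[[*c,.006]]))
d=cents['w']-cents['y']; print(np.linalg.norm(d),np.degrees(np.arctan2(d[1],d[0])))
# pot coverage
E
```

```text
tray z=.014 ((570.2097778320312, -32.01806640625), (218.27963256835938, 175.69384765625), 80.18356323242188)
orange 391 ((591.0973510742188, -28.234649658203125), (128.6832275390625, 32.429141998291016), 80.59000396728516)
w [293.8571 182.    ] [0.5383 0.0337]
r [317.4286 185.3871] [ 0.53   -0.0257]
y [340.7143 189.2581] [ 0.5205 -0.0841]
w [[216.8601 175.1776]] [[290.8369 187.7294]]
r [[196.6075 166.4247]] [[312.0692 190.7913]]
y [[177.504  157.7113]] [[333.0325 194.2889]]
0.1192018502500961 81.37322154878628
```

View pics/scene1c.png

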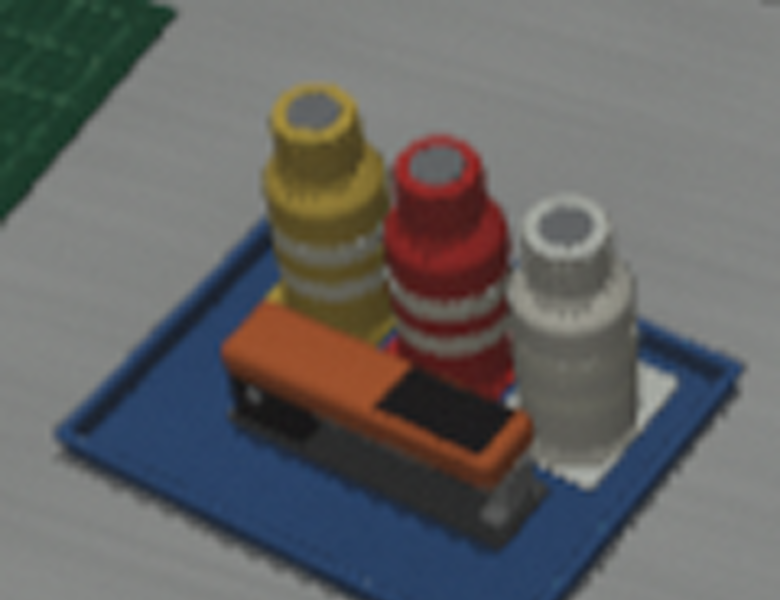

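Both cameras agree on the caps, spaced 59.6 mm: white (0.538,0.034), red (0.530,-0.026), yellow (0.5205,-0.084). The row yaw is about 80.8°. I'll move above the white cap, with the jaw axis across the row.

```bash
R='{"linear":[0.0864,0.1484,-0.0116],"delta_rot":[0,0,0.052],"jaw":60}'; python3 -m crank '[{"linear":[0.0864,0.1484,-0.0116],"delta_rot":[0,0,0.052],"jaw":60},{"linear":[0.0864,0.1484,-0.0116],"delta_rot":[0,0,0.052],"jaw":60},{"linear":[0.0864,0.1484,-0.0116],"delta_rot":[0,0,0.052],"jaw":60},{"linear":[0.0864,0.1484,-0.0116],"delta_rot":[0,0,0.052],"jaw":60},{"linear":[0.0864,0.1484,-0.0116],"delta_rot":[0,0,0.052],"jaw":60},{"linear":[0.0864,0.1484,-0.0116],"delta_rot":[0,0,0.052],"jaw":60},{"linear":[0.0864,0.1484,-0.0116],"delta_rot":[0,0,0.052],"jaw":60},{"linear":[0.0864,0.1484,-0.0116],"delta_rot":[0,0,0.052],"jaw":60},{"linear":[0.0864,0.1484,-0.0116],"delta_rot":[0,0,0.052],"jaw":60},{"linear":[0.0864,0.1484,-0.0116],"delta_rot":[0,0,0.052],"jaw":60},{"linear":[0.0864,0.1484,-0.0116],"delta_rot":[0,0,0.052],"jaw":60},{"linear":[0.0864,0.1484,-0.0116],"delta_rot":[0,0,0.052],"jaw":60}]'
cat > s.py <<'E'
from h import *
from scipy.spatial.transform import Rotation as Ro
s=manip.observe(); y=Ro.from_rotvec(s["tcp_rot"]).as_matrix()
print(s["clock"],s["position"],"jaw yaw",np.degrees(np.arctan2(y[1,1],y[0,1])),"zaxis",y[:,2],"F",s["contact_force"],"w",s["width"],"q6",s["joints"][5])
E
python3 s.py
```

```text
clock: 2.8
position: [0.5389, 0.035, 0.2006]
tcp_rot: [2.394, 2.034, 0.001]
contact_force: [-0.3, 0.7, 0.2]
width: 0.0597
2.8 [0.5389 0.035  0.2006] jaw yaw -9.278693068747023 zaxis [ 0.0006 -0.     -1.    ] F [-0.2888  0.7369  0.2118] w 0.05972521404758808 q6 1.7976941436980525
```

```bash
python3 -m crank '[{"linear":[-0.002,-0.0043,-0.1],"delta_rot":[0,0,0],"jaw":60},{"linear":[0,0,-0.1],"delta_rot":[0,0,0],"jaw":60},{"linear":[0,0,-0.07],"delta_rot":[0,0,0],"jaw":60},{"linear":[0,0,-0.038],"delta_rot":[0,0,0],"jaw":60},{"linear":[0,0,0],"delta_rot":[0,0,0],"jaw":60}]' 40
python3 - <<'E'
from h import *
im=snap("scene","a1"); cv2.imwrite("pics/a1c.png",cv2.resize(im[100:250,120:290,::-1],None,fx=4,fy=4))
E
python3 s.py
```

```text
clock: 3.42
position: [0.5373, 0.032, 0.1078]
tcp_rot: [-2.396, -2.031, 0.001]
contact_force: [0.7, 0.5, -0.5]
width: 0.0598
3.475 [0.5377 0.032  0.1086] jaw yaw -9.449865361016892 zaxis [ 0.0003  0.     -1.    ] F [-0.5266  0.5353  0.1144] w 0.059412691476655684 q6 1.7952155706527488
```

View pics/a1c.png

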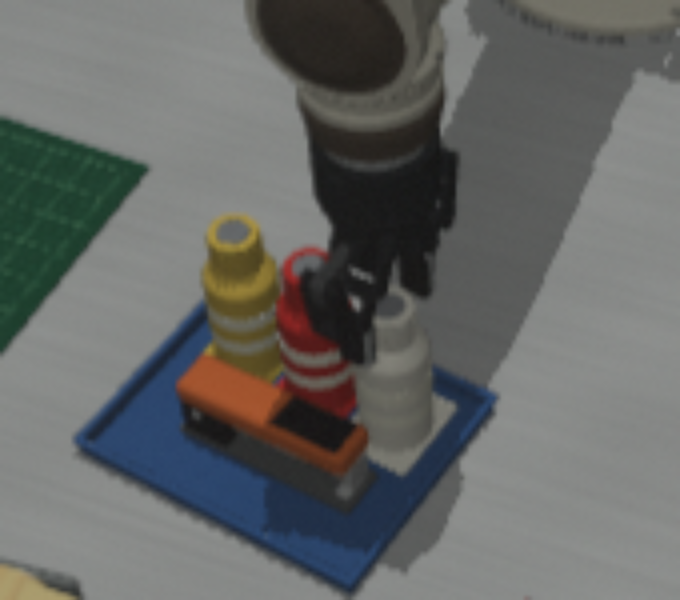

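```bash
python3 - <<'E'
from h import *
s=manip.observe();p=s["position"];a=np.radians(-9.45);d=np.array([np.cos(a),np.sin(a),0])
q=proj("scene",[p+d*.03+[0,0,-.011],p-d*.03+[0,0,-.011],[.5383,.0337,.126],p+[0,0,.018]])
print((q-[120,100])*4)
E
```

```text
[[361.3879 360.1489]
 [412.9902 298.2001]
 [387.3999 300.6347]
 [385.2508 298.6287]]
```

The projections match: the fingers straddle the white cap. Closing, then lifting.

```bash
python3 -m crank '[{"linear":[0,0,0],"delta_rot":[0,0,0],"jaw":20},{"linear":[0,0,0],"delta_rot":[0,0,0],"jaw":20},{"linear":[0,0,0],"delta_rot":[0,0,0],"jaw":20},{"linear":[0,0,0],"delta_rot":[0,0,0],"jaw":20},{"linear":[0,0,0],"delta_rot":[0,0,0],"jaw":20},{"linear":[0,0,0.04],"delta_rot":[0,0,0],"jaw":20},{"linear":[0,0,0.06],"delta_rot":[0,0,0],"jaw":20},{"linear":[0,0,0.1],"delta_rot":[0,0,0],"jaw":20},{"linear":[0,0,0.1],"delta_rot":[0,0,0],"jaw":20},{"linear":[0,0,0],"delta_rot":[0,0,0],"jaw":20}]' 40; python3 s.py
```

```text
clock: 4.72
position: [0.5386, 0.0321, 0.2013]
tcp_rot: [2.395, 2.029, 0.006]
contact_force: [-0.0, -0.4, -2.4]
width: 0.0332
4.725 [0.5386 0.0321 0.2013] jaw yaw -9.443638443812421 zaxis [ 0.0044  0.0003 -1.    ] F [-0.0273 -0.3947 -2.443 ] w 0.033162849082340434 q6 1.7952123926658548
```

```bash
python3 -m crank '[{"linear":[-0.023,0.068,0],"delta_rot":[0,0,0],"jaw":20},{"linear":[-0.0463,0.1368,0],"delta_rot":[0,0,0],"jaw":20},{"linear":[-0.0463,0.1368,0],"delta_rot":[0,0,0],"jaw":20},{"linear":[-0.0463,0.1368,0],"delta_rot":[0,0,0],"jaw":20},{"linear":[-0.0463,0.1368,0],"delta_rot":[0,0,0],"jaw":20},{"linear":[-0.0463,0.1368,0],"delta_rot":[0,0,0],"jaw":20},{"linear":[-0.0463,0.1368,0],"delta_rot":[0,0,0],"jaw":20},{"linear":[-0.0463,0.1368,0],"delta_rot":[0,0,0],"jaw":20},{"linear":[-0.023,0.068,0],"delta_rot":[0,0,0],"jaw":20},{"linear":[0,0,0],"delta_rot":[0,0,0],"jaw":20},{"linear":[0,0,0],"delta_rot":[0,0,0],"jaw":20}]'; python3 s.py
python3 - <<'E'
from h import *
im=snap("scene","a2"); cv2.imwrite("pics/a2c.png",cv2.resize(im[100:290,200:400,::-1],None,fx=3,fy=3))
E
```

```text
clock: 6.1
position: [0.4268, 0.3594, 0.1978]
tcp_rot: [2.397, 2.03, -0.001]
contact_force: [0.3, 0.0, -1.8]
width: 0.0329
6.1 [0.4268 0.3594 0.1978] jaw yaw -9.467986840325688 zaxis [-0.0003 -0.0007 -1.    ] F [ 0.2808  0.0144 -1.8465] w 0.03289610618739741 q6 2.4360417136786774
```

View pics/a2c.png

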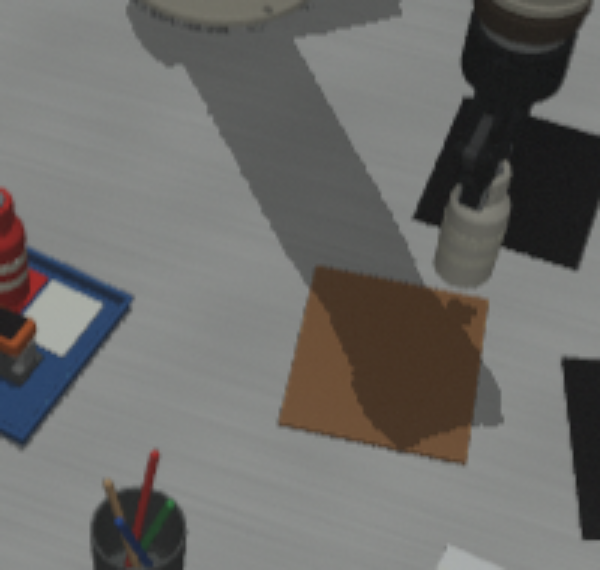

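```bash
python3 -m crank '[{"linear":[0,0,-0.08],"delta_rot":[0,0,0],"jaw":20},{"linear":[0,0,-0.12],"delta_rot":[0,0,0],"jaw":20},{"linear":[0,0,-0.07],"delta_rot":[0,0,0],"jaw":20},{"linear":[0,0,-0.03],"delta_rot":[0,0,0],"jaw":20},{"linear":[0,0,-0.002],"delta_rot":[0,0,0],"jaw":20},{"linear":[0,0,0],"delta_rot":[0,0,0],"jaw":20}]'; python3 s.py
```

```text
clock: 6.9
position: [0.427, 0.36, 0.1082]
tcp_rot: [-2.397, -2.03, -0.001]
contact_force: [-0.7, -0.2, -1.7]
width: 0.0326
6.9 [0.427  0.36   0.1082] jaw yaw -9.47882306124629 zaxis [ 0.0005  0.0006 -1.    ] F [-0.7393 -0.1615 -1.7165] w 0.03259500621692949 q6 2.436642272613635
```

```bash
python3 -m crank '[{"linear":[0,0,-0.0035],"delta_rot":[0,0,0],"jaw":20},{"linear":[0,0,0],"delta_rot":[0,0,0],"jaw":20},{"linear":[0,0,0],"delta_rot":[0,0,0],"jaw":60},{"linear":[0,0,0],"delta_rot":[0,0,0],"jaw":60},{"linear":[0,0,0],"delta_rot":[0,0,0],"jaw":60},{"linear":[0,0,0.06],"delta_rot":[0,0,0],"jaw":60},{"linear":[0,0,0.12],"delta_rot":[0,0,0],"jaw":60},{"linear":[0,0,0.125],"delta_rot":[0,0,0],"jaw":60},{"linear":[0,0,0],"delta_rot":[0,0,0],"jaw":60}]'; python3 s.py
```

```text
clock: 8.02
position: [0.4276, 0.361, 0.2025]
tcp_rot: [-2.397, -2.031, -0.01]
contact_force: [0.1, 0.3, -0.5]
width: 0.0597
8.025 [0.4276 0.361  0.2025] jaw yaw -9.444047252274686 zaxis [ 0.0047  0.004  -1.    ] F [ 0.1073  0.3436 -0.4914] w 0.0597419078335624 q6 2.436768942335875
```

```bash
python3 -m crank '[{"linear":[0.0425,-0.161,0],"delta_rot":[0,0,0],"jaw":60},{"linear":[0.0425,-0.161,0],"delta_rot":[0,0,0],"jaw":60},{"linear":[0.0425,-0.161,0],"delta_rot":[0,0,0],"jaw":60},{"linear":[0.0425,-0.161,0],"delta_rot":[0,0,0],"jaw":60},{"linear":[0.0425,-0.161,0],"delta_rot":[0,0,0],"jaw":60},{"linear":[0.0425,-0.161,0],"delta_rot":[0,0,0],"jaw":60},{"linear":[0.0425,-0.161,0],"delta_rot":[0,0,0],"jaw":60},{"linear":[0.0425,-0.161,0],"delta_rot":[0,0,0],"jaw":60},{"linear":[0,0,0],"delta_rot":[0,0,0],"jaw":60},{"linear":[0,0,0],"delta_rot":[0,0,0],"jaw":60}]'; python3 s.py
python3 - <<'E'
from h import *
im=snap("scene","a3"); cv2.imwrite("pics/a3c.png",cv2.resize(im[100:300,120:400,::-1],None,fx=2.8,fy=2.8))
E
```

```text
clock: 9.28
position: [0.5284, -0.0262, 0.1979]
tcp_rot: [-2.397, -2.03, 0.0]
contact_force: [0.1, 0.6, -0.2]
width: 0.0602
9.275 [ 0.5284 -0.0262  0.1979] jaw yaw -9.481260839167506 zaxis [-0.0004  0.0003 -1.    ] F [ 0.0872  0.6111 -0.2451] w 0.06017521048605954 q6 1.6866297604954184
```

View pics/a3c.png

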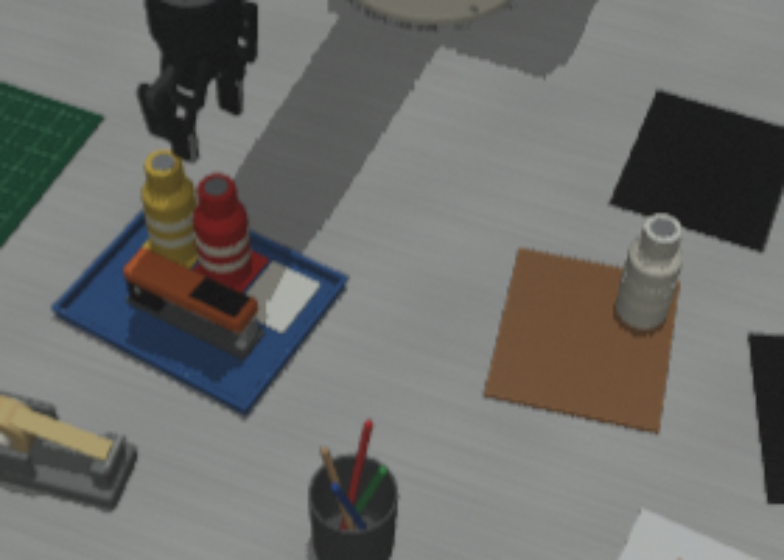

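White stands upright on the board. Red is next.

```bash
python3 -m crank '[{"linear":[0.004,0.001,-0.1],"delta_rot":[0,0,0],"jaw":60},{"linear":[0,0,-0.1],"delta_rot":[0,0,0],"jaw":60},{"linear":[0,0,-0.07],"delta_rot":[0,0,0],"jaw":60},{"linear":[0,0,-0.03],"delta_rot":[0,0,0],"jaw":60},{"linear":[0,0,0],"delta_rot":[0,0,0],"jaw":60},{"linear":[0,0,0],"delta_rot":[0,0,0],"jaw":20},{"linear":[0,0,0],"delta_rot":[0,0,0],"jaw":20},{"linear":[0,0,0],"delta_rot":[0,0,0],"jaw":20},{"linear":[0,0,0],"delta_rot":[0,0,0],"jaw":20},{"linear":[0,0,0],"delta_rot":[0,0,0],"jaw":20}]' 40; python3 s.py
python3 -m crank '[{"linear":[0,0,0.04],"delta_rot":[0,0,0],"jaw":20},{"linear":[0,0,0.06],"delta_rot":[0,0,0],"jaw":20},{"linear":[0,0,0.1],"delta_rot":[0,0,0],"jaw":20},{"linear":[0,0,0.1],"delta_rot":[0,0,0],"jaw":20},{"linear":[0,0,0],"delta_rot":[0,0,0],"jaw":20},{"linear":[0,0,0],"delta_rot":[0,0,0],"jaw":20}]'; python3 s.py
```

```text
clock: 10.58
position: [0.5303, -0.0259, 0.1092]
tcp_rot: [2.396, 2.03, 0.002]
contact_force: [-3.1, 0.6, 6.8]
width: 0.0327
10.575 [ 0.5303 -0.0259  0.1092] jaw yaw -9.446144110983619 zaxis [ 0.0018  0.0001 -1.    ] F [-3.1351  0.5853  6.8474] w 0.03272190328918642 q6 1.6866749298213197
clock: 11.32
position: [0.5297, -0.026, 0.1975]
tcp_rot: [-2.397, -2.031, 0.001]
contact_force: [0.1, -0.3, -2.3]
width: 0.0328
11.325 [ 0.5297 -0.026   0.1975] jaw yaw -9.447688088430592 zaxis [-0.0005  0.     -1.    ] F [ 0.1116 -0.3117 -2.2748] w 0.03276753449097263 q6 1.686663142487509
```

```bash
python3 -m crank '[{"linear":[-0.0025,0.083,0],"delta_rot":[0,0,0],"jaw":20},{"linear":[-0.0053,0.165,0],"delta_rot":[0,0,0],"jaw":20},{"linear":[-0.0053,0.165,0],"delta_rot":[0,0,0],"jaw":20},{"linear":[-0.0053,0.165,0],"delta_rot":[0,0,0],"jaw":20},{"linear":[-0.0053,0.165,0],"delta_rot":[0,0,0],"jaw":20},{"linear":[-0.0053,0.165,0],"delta_rot":[0,0,0],"jaw":20},{"linear":[-0.0053,0.165,0],"delta_rot":[0,0,0],"jaw":20},{"linear":[-0.0053,0.165,0],"delta_rot":[0,0,0],"jaw":20},{"linear":[-0.0025,0.083,0],"delta_rot":[0,0,0],"jaw":20},{"linear":[0,0,0],"delta_rot":[0,0,0],"jaw":20},{"linear":[0,0,0],"delta_rot":[0,0,0],"jaw":20}]'; python3 s.py
python3 -m crank '[{"linear":[0,0,-0.08],"delta_rot":[0,0,0],"jaw":20},{"linear":[0,0,-0.12],"delta_rot":[0,0,0],"jaw":20},{"linear":[0,0,-0.07],"delta_rot":[0,0,0],"jaw":20},{"linear":[0,0,-0.025],"delta_rot":[0,0,0],"jaw":20},{"linear":[0,0,-0.005],"delta_rot":[0,0,0],"jaw":20},{"linear":[0,0,-0.003],"delta_rot":[0,0,0],"jaw":20},{"linear":[0,0,0],"delta_rot":[0,0,0],"jaw":20}]'; python3 s.py
```

```text
clock: 12.7
position: [0.5169, 0.3697, 0.197]
tcp_rot: [2.397, 2.031, -0.003]
contact_force: [-0.2, -0.4, -2.1]
width: 0.0326
12.7 [0.5169 0.3697 0.197 ] jaw yaw -9.449914386709807 zaxis [-0.0013 -0.0013 -1.    ] F [-0.1762 -0.4353 -2.1101] w 0.032594033991998776 q6 2.3566264162951933
clock: 13.58
position: [0.5176, 0.3704, 0.1083]
tcp_rot: [2.397, 2.031, 0.002]
contact_force: [-1.1, -0.8, 5.0]
width: 0.0329
13.575 [0.5176 0.3704 0.1083] jaw yaw -9.453645257884956 zaxis [ 0.0014  0.0008 -1.    ] F [-1.1292 -0.8414  5.0364] w 0.03288778384033241 q6 2.357004413946107
```

```bash
python3 -m crank '[{"linear":[0,0,0],"delta_rot":[0,0,0],"jaw":60},{"linear":[0,0,0],"delta_rot":[0,0,0],"jaw":60},{"linear":[0,0,0],"delta_rot":[0,0,0],"jaw":60},{"linear":[0,0,0.06],"delta_rot":[0,0,0],"jaw":60},{"linear":[0,0,0.12],"delta_rot":[0,0,0],"jaw":60},{"linear":[0,0,0.12],"delta_rot":[0,0,0],"jaw":60},{"linear":[0,0,0],"delta_rot":[0,0,0],"jaw":60}]'; 
python3 -m crank '[{"linear":[0.001,-0.168,0],"delta_rot":[0,0,0],"jaw":60},{"linear":[0.001,-0.168,0],"delta_rot":[0,0,0],"jaw":60},{"linear":[0.001,-0.168,0],"delta_rot":[0,0,0],"jaw":60},{"linear":[0.001,-0.168,0],"delta_rot":[0,0,0],"jaw":60},{"linear":[0.001,-0.168,0],"delta_rot":[0,0,0],"jaw":60},{"linear":[0.001,-0.168,0],"delta_rot":[0,0,0],"jaw":60},{"linear":[0.001,-0.168,0],"delta_rot":[0,0,0],"jaw":60},{"linear":[0.001,-0.168,0],"delta_rot":[0,0,0],"jaw":60},{"linear":[0.001,-0.168,0],"delta_rot":[0,0,0],"jaw":60},{"linear":[0,0,0],"delta_rot":[0,0,0],"jaw":60},{"linear":[0,0,0],"delta_rot":[0,0,0],"jaw":60}]'; python3 s.py
python3 - <<'E'
from h import *
im=snap("scene","a4"); cv2.imwrite("pics/a4c.png",cv2.resize(im[100:300,120:400,::-1],None,fx=2.8,fy=2.8))
E
```

```text
clock: 14.45
position: [0.5182, 0.3711, 0.2019]
tcp_rot: [2.396, 2.031, 0.01]
contact_force: [-0.2, 0.5, -0.5]
width: 0.0598
clock: 15.82
position: [0.5197, -0.0832, 0.1971]
tcp_rot: [-2.397, -2.03, -0.0]
contact_force: [0.5, 0.4, -0.1]
width: 0.0602
15.825 [ 0.5197 -0.0832  0.1971] jaw yaw -9.48339515100483 zaxis [-0.0002  0.0003 -1.    ] F [ 0.5208  0.3797 -0.0856] w 0.06016581020454221 q6 1.577475223529622
```

View pics/a4c.png

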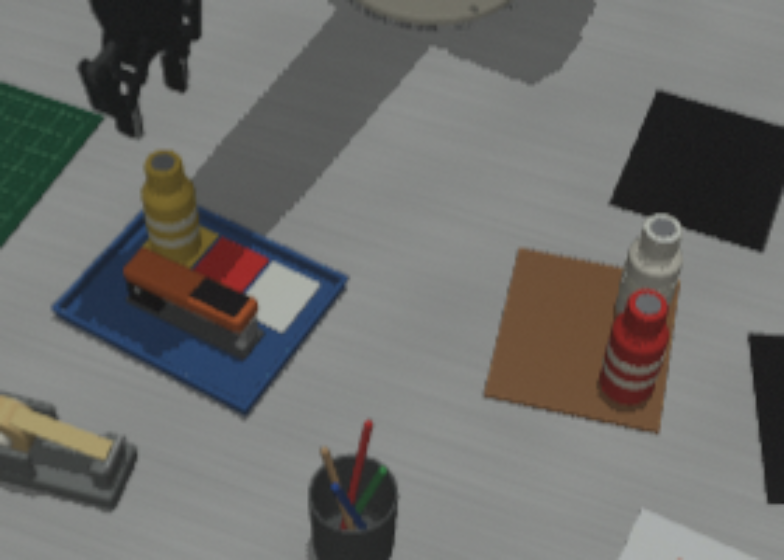

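```bash
python3 -m crank '[{"linear":[0.0025,-0.003,-0.1],"delta_rot":[0,0,0],"jaw":60},{"linear":[0,0,-0.1],"delta_rot":[0,0,0],"jaw":60},{"linear":[0,0,-0.07],"delta_rot":[0,0,0],"jaw":60},{"linear":[0,0,-0.028],"delta_rot":[0,0,0],"jaw":60},{"linear":[0,0,0],"delta_rot":[0,0,0],"jaw":60},{"linear":[0,0,0],"delta_rot":[0,0,0],"jaw":20},{"linear":[0,0,0],"delta_rot":[0,0,0],"jaw":20},{"linear":[0,0,0],"delta_rot":[0,0,0],"jaw":20},{"linear":[0,0,0],"delta_rot":[0,0,0],"jaw":20},{"linear":[0,0,0],"delta_rot":[0,0,0],"jaw":20}]' 40; python3 s.py
python3 -m crank '[{"linear":[0,0,0.04],"delta_rot":[0,0,0],"jaw":20},{"linear":[0,0,0.06],"delta_rot":[0,0,0],"jaw":20},{"linear":[0,0,0.1],"delta_rot":[0,0,0],"jaw":20},{"linear":[0,0,0.1],"delta_rot":[0,0,0],"jaw":20},{"linear":[0,0,0],"delta_rot":[0,0,0],"jaw":20},{"linear":[0,0,0],"delta_rot":[0,0,0],"jaw":20}]'; python3 s.py
```

```text
clock: 17.12
position: [0.521, -0.0842, 0.1089]
tcp_rot: [2.396, 2.03, 0.002]
contact_force: [-1.4, 0.3, 5.2]
width: 0.0331
17.125 [ 0.521  -0.0842  0.1089] jaw yaw -9.450562805832813 zaxis [ 0.0015 -0.0001 -1.    ] F [-1.3751  0.3474  5.1787] w 0.03310661283646789 q6 1.5753820072269011
clock: 17.88
position: [0.5206, -0.0842, 0.1974]
tcp_rot: [-2.397, -2.031, 0.0]
contact_force: [0.3, 0.5, -2.6]
width: 0.0329
17.875 [ 0.5206 -0.0842  0.1974] jaw yaw -9.445910333216549 zaxis [-0.0002  0.     -1.    ] F [ 0.3097  0.5435 -2.57  ] w 0.032905592817099365 q6 1.5753539619870855
```

```bash
python3 -m crank '[{"linear":[-0.008,0.075,0],"delta_rot":[0,0,0],"jaw":20},{"linear":[-0.0158,0.15,0],"delta_rot":[0,0,0],"jaw":20},{"linear":[-0.0158,0.15,0],"delta_rot":[0,0,0],"jaw":20},{"linear":[-0.0158,0.15,0],"delta_rot":[0,0,0],"jaw":20},{"linear":[-0.0158,0.15,0],"delta_rot":[0,0,0],"jaw":20},{"linear":[-0.0158,0.15,0],"delta_rot":[0,0,0],"jaw":20},{"linear":[-0.0158,0.15,0],"delta_rot":[0,0,0],"jaw":20},{"linear":[-0.0158,0.15,0],"delta_rot":[0,0,0],"jaw":20},{"linear":[-0.008,0.075,0],"delta_rot":[0,0,0],"jaw":20},{"linear":[0,0,0],"delta_rot":[0,0,0],"jaw":20},{"linear":[0,0,0],"delta_rot":[0,0,0],"jaw":20}]'; python3 s.py
```

```text
clock: 19.25
position: [0.4824, 0.2752, 0.1969]
tcp_rot: [-2.397, -2.031, 0.002]
contact_force: [0.5, -0.2, -1.2]
width: 0.0326
19.25 [0.4824 0.2752 0.1969] jaw yaw -9.44878876030268 zaxis [-0.0011 -0.0009 -1.    ] F [ 0.5358 -0.2444 -1.1506] w 0.03256366227400418 q6 2.254250151398032
```

```bash
python3 -m crank '[{"linear":[0,0,-0.08],"delta_rot":[0,0,0],"jaw":20},{"linear":[0,0,-0.12],"delta_rot":[0,0,0],"jaw":20},{"linear":[0,0,-0.07],"delta_rot":[0,0,0],"jaw":20},{"linear":[0,0,-0.025],"delta_rot":[0,0,0],"jaw":20},{"linear":[0,0,-0.005],"delta_rot":[0,0,0],"jaw":20},{"linear":[0,0,-0.003],"delta_rot":[0,0,0],"jaw":20},{"linear":[0,0,0],"delta_rot":[0,0,0],"jaw":20}]'; python3 s.py
python3 -m crank '[{"linear":[0,0,0],"delta_rot":[0,0,0],"jaw":60},{"linear":[0,0,0],"delta_rot":[0,0,0],"jaw":60},{"linear":[0,0,0],"delta_rot":[0,0,0],"jaw":60},{"linear":[0,0,0.06],"delta_rot":[0,0,0],"jaw":60},{"linear":[0,0,0.12],"delta_rot":[0,0,0],"jaw":60},{"linear":[0,0,0.12],"delta_rot":[0,0,0],"jaw":60},{"linear":[0,0,0],"delta_rot":[0,0,0],"jaw":60}]'
python3 - <<'E'
from h import *
im=snap("top","b1"); cv2.imwrite("pics/b1c.png",cv2.resize(im[120:250,150:380,::-1],None,fx=3.4,fy=3.4,interpolation=cv2.INTER_CUBIC))
hsv=cv2.cvtColor(im,cv2.COLOR_RGB2HSV); H,S,V=[hsv[...,i].astype(int) for i in range(3)]
box=np.zeros(H.shape,bool); box[140:220,268:362]=1
ms=dict(red=((H<5)|(H>172))&(S>140),yellow=(H>20)&(H<35)&(S>100),white=(S<40)&(V>170),orange=(H>5)&(H<16)&(S>150)&(V>110))
for k,m in ms.items():
    m=m&box
    nl,lab,st,ce=cv2.connectedComponentsWithStats(m.astype(np.uint8)); 
    i=1+np.argmax(st[1:,4]); m=lab==i
    z=.057 if k=="orange" else .006
    print(k,m.sum(),ce[i],back("top",[ce[i]],z),rectfit("top",m,z))
E
```

```text
clock: 20.12
position: [0.4831, 0.2759, 0.1079]
tcp_rot: [2.397, 2.031, 0.002]
contact_force: [-1.9, -0.9, 5.3]
width: 0.0332
20.125 [0.4831 0.2759 0.1079] jaw yaw -9.453557251701763 zaxis [ 0.0015  0.0006 -1.    ] F [-1.9165 -0.8929  5.3376] w 0.03317383120747218 q6 2.2547945176549793
clock: 21.0
position: [0.4838, 0.2765, 0.2012]
tcp_rot: [2.396, 2.03, 0.009]
contact_force: [-0.0, 0.4, -0.3]
width: 0.0598
red 469 [311.887  190.6738] [[ 0.5303 -0.0252]] ((530.4964599609375, -25.071056365966797), (55.06846618652344, 66.95414733886719), 80.67863464355469)
yellow 470 [333.1532 194.4128] [[ 0.5201 -0.0844]] ((520.3154907226562, -84.48704528808594), (54.311805725097656, 67.29727172851562), 80.12156677246094)
white 464 [290.8772 186.9052] [[0.5407 0.0336]] ((540.8477783203125, 33.73463821411133), (54.42344665527344, 67.26653289794922), 80.42852783203125)
orange 383 [321.0601 167.5875] [[ 0.5873 -0.0445]] ((591.0881958007812, -28.237144470214844), (128.67530822753906, 32.44636535644531), 80.59000396728516)
```

View pics/b1c.png

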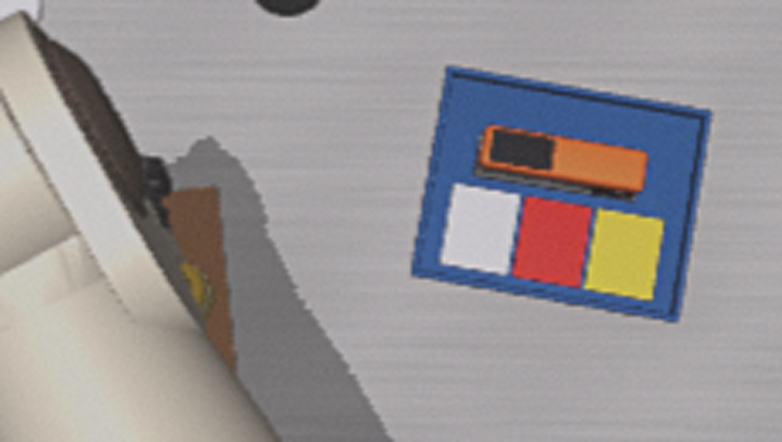

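```bash
python3 - <<'E'
from h import *
a=np.radians(80.5);u=np.array([np.cos(a),np.sin(a)]);v=np.array([-u[1],u[0]])
c=np.array([.591,-.0283])
for n,f,(x0,x1,y0,y1) in(("top","b1",(280,350,145,190)),("scene","scene1",(150,225,180,235))):
    im=cv2.imread(f"pics/{f}.png"); k=10
    big=cv2.resize(im[y0:y1,x0:x1],None,fx=k,fy=k,interpolation=cv2.INTER_CUBIC)
    for L,W,z,col in((.136,.036,.003,(255,255,0)),(.136,.034,.057,(255,0,255))):
        q=[[*(c+u*L/2*s+v*W/2*t),z] for s,t in((1,1),(1,-1),(-1,-1),(-1,1))]
        p=((proj(n,q)-[x0,y0]+.5)*k).astype(int); cv2.polylines(big,[p],True,col,1)
    cv2.imwrite(f"pics/ov_{n}.png",big)
E
```

```text
(no output)
```

View pics/ov_top.png

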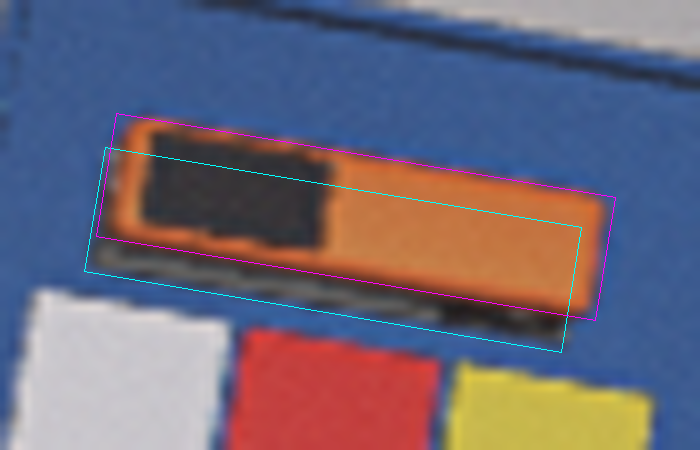

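View pics/ov_scene.png

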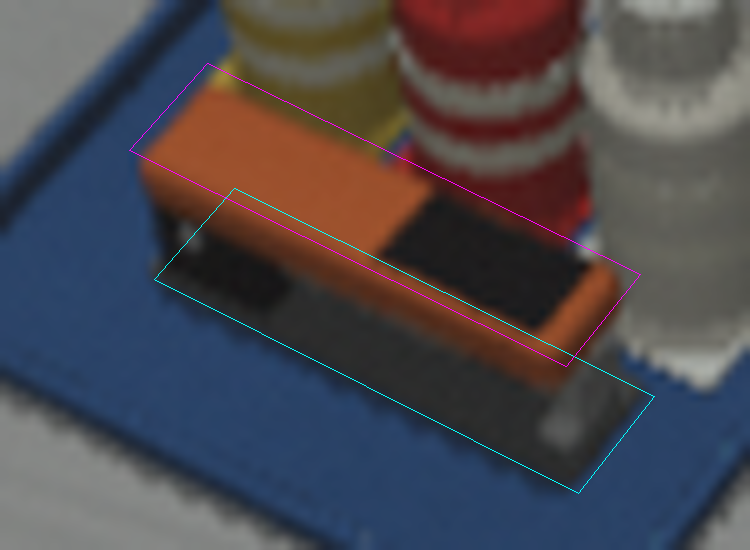

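```bash
python3 -m crank '[{"linear":[0.0513,-0.145,0],"delta_rot":[0,0,0],"jaw":60},{"linear":[0.0513,-0.145,0],"delta_rot":[0,0,0],"jaw":60},{"linear":[0.0513,-0.145,0],"delta_rot":[0,0,0],"jaw":60},{"linear":[0.0513,-0.145,0],"delta_rot":[0,0,0],"jaw":60},{"linear":[0.0513,-0.145,0],"delta_rot":[0,0,0],"jaw":60},{"linear":[0.0513,-0.145,0],"delta_rot":[0,0,0],"jaw":60},{"linear":[0.0513,-0.145,0],"delta_rot":[0,0,0],"jaw":60},{"linear":[0,0,0],"delta_rot":[0,0,0],"jaw":60},{"linear":[0,0,0],"delta_rot":[0,0,0],"jaw":60}]'; python3 s.py
python3 - <<'E'
from h import *
im=snap("top","c1"); hsv=cv2.cvtColor(im,cv2.COLOR_RGB2HSV)
cv2.imwrite("pics/c1.png",cv2.resize(im[...,::-1],None,fx=1.5,fy=1.5))
im=snap("scene","c2"); cv2.imwrite("pics/c2c.png",cv2.resize(im[100:300,60:400,::-1],None,fx=2.3,fy=2.3))
E
```

```text
clock: 22.18
position: [0.59, -0.0286, 0.1962]
tcp_rot: [-2.396, -2.03, 0.001]
contact_force: [-0.1, 0.5, 1.0]
width: 0.0603
22.175 [ 0.59   -0.0286  0.1962] jaw yaw -9.472565422367298 zaxis [-0.0013  0.0003 -1.    ] F [-0.1387  0.4716  0.9528] w 0.06030406799343394 q6 1.68760488826238
```

View pics/c1.png

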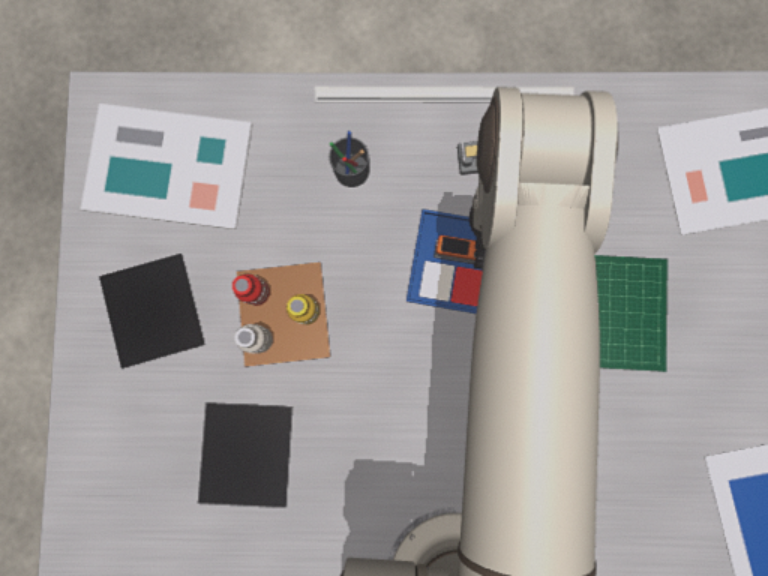

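View pics/c2c.png

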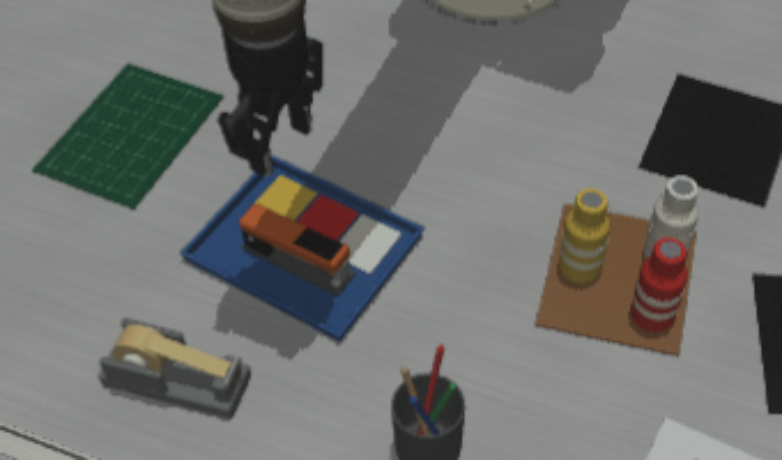

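All three bottles stand on the brown board. Next is the stapler.

```bash
python3 -m crank '[{"linear":[0.004,0.001,-0.1],"delta_rot":[0,0,0],"jaw":60},{"linear":[0,0,-0.15],"delta_rot":[0,0,0],"jaw":60},{"linear":[0,0,-0.12],"delta_rot":[0,0,0],"jaw":60},{"linear":[0,0,-0.08],"delta_rot":[0,0,0],"jaw":60},{"linear":[0,0,-0.05],"delta_rot":[0,0,0],"jaw":60},{"linear":[0,0,-0.012],"delta_rot":[0,0,0],"jaw":60},{"linear":[0,0,0],"delta_rot":[0,0,0],"jaw":60}]'; python3 s.py
python3 -m crank '[{"linear":[0,0,0],"delta_rot":[0,0,0],"jaw":20},{"linear":[0,0,0],"delta_rot":[0,0,0],"jaw":20},{"linear":[0,0,0],"delta_rot":[0,0,0],"jaw":20},{"linear":[0,0,0],"delta_rot":[0,0,0],"jaw":20},{"linear":[0,0,0],"delta_rot":[0,0,0],"jaw":20}]' 60; python3 s.py
```

```text
clock: 23.15
position: [0.5919, -0.0281, 0.044]
tcp_rot: [2.396, 2.031, 0.001]
contact_force: [-0.3, 1.2, 0.5]
width: 0.06
23.15 [ 0.5919 -0.0281  0.044 ] jaw yaw -9.422944283730477 zaxis [ 0.001 -0.    -1.   ] F [-0.2944  1.187   0.508 ] w 0.05996514607839055 q6 1.6877723669396725
clock: 23.78
position: [0.5921, -0.0284, 0.0444]
tcp_rot: [2.396, 2.03, 0.002]
contact_force: [-2.2, 0.2, 6.4]
width: 0.0329
23.775 [ 0.5921 -0.0284  0.0444] jaw yaw -9.445494568171922 zaxis [ 0.0018  0.     -1.    ] F [-2.1664  0.2012  6.4458] w 0.03292945868222688 q6 1.687743928338195
```

```bash
python3 -m crank '[{"linear":[0,0,0.04],"delta_rot":[0,0,0],"jaw":20},{"linear":[0,0,0.08],"delta_rot":[0,0,0],"jaw":20},{"linear":[0,0,0.12],"delta_rot":[0,0,0],"jaw":20},{"linear":[0,0,0.12],"delta_rot":[0,0,0],"jaw":20},{"linear":[0,0,0],"delta_rot":[0,0,0],"jaw":20},{"linear":[0,0,0],"delta_rot":[0,0,0],"jaw":20}]'; python3 s.py
python3 - <<'E'
from h import *
for n,f in(("top","top1"),("scene","scene1"),("top","b1")):
    im=cv2.imread(f"pics/{f}.png"); h=cv2.cvtColor(im,cv2.COLOR_BGR2HSV).astype(int)
    m=(h[...,0]>60)&(h[...,0]<85)&(h[...,1]>70)
    m=cv2.morphologyEx(m.astype(np.uint8),cv2.MORPH_CLOSE,np.ones((5,5)))
    nl,lab,st,ce=cv2.connectedComponentsWithStats(m); i=1+np.argmax(st[1:,4]); m=(lab==i)
    c,_=cv2.findContours(m.astype(np.uint8),cv2.RETR_EXTERNAL,cv2.CHAIN_APPROX_NONE)
    w=back(n,max(c,key=cv2.contourArea).reshape(-1,2),.003)
    p=back(n,np.argwhere(m)[:,::-1],.003); C=np.cov(p.T); ev,V=np.linalg.eigh(C); v=V[:,1]
    mid=w.mean(0)
    print(n,p.mean(0),rectfit(n,m,.003),np.degrees(np.arctan2(v[1],v[0])),np.sqrt(ev*12))
E
python3 - <<'E'
from h import *
im=snap("scene","d1"); cv2.imwrite("pics/d1c.png",cv2.resize(im[100:300,60:260,::-1],None,fx=3,fy=3))
E
```

```text
clock: 24.52
position: [0.5913, -0.0284, 0.1503]
tcp_rot: [-2.396, -2.031, 0.001]
contact_force: [-0.3, -0.1, -3.6]
width: 0.0327
24.525 [ 0.5913 -0.0284  0.1503] jaw yaw -9.446037877055927 zaxis [-0.001  0.    -1.   ] F [-0.333  -0.1233 -3.5863] w 0.032706627328354575 q6 1.6877251861024138
top [ 0.4832 -0.3158] ((484.059814453125, -315.7543640136719), (147.29971313476562, 208.69879150390625), 86.99659729003906) 177.20567888527617 [0.1474 0.2088]
scene [ 0.4885 -0.315 ] ((484.44720458984375, -315.99432373046875), (148.1357879638672, 207.18832397460938), 87.10371398925781) 176.83082562299418 [0.1482 0.2069]
top [ 0.4833 -0.3158] ((484.07537841796875, -315.6904296875), (147.32550048828125, 208.7642364501953), 86.95323181152344) 177.19901809941763 [0.1474 0.2088]
```

View pics/d1c.png

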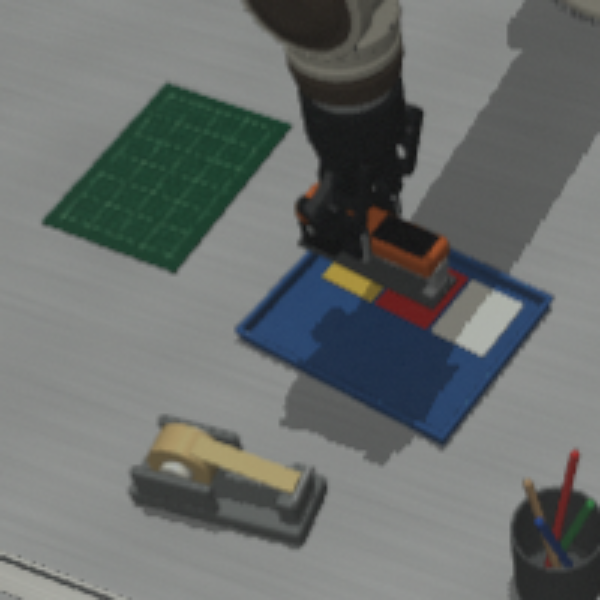

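```bash
python3 -m crank '[{"linear":[-0.0358,-0.0958,0],"delta_rot":[0,0,-0.0928],"jaw":20},{"linear":[-0.0358,-0.0958,0],"delta_rot":[0,0,-0.0928],"jaw":20},{"linear":[-0.0358,-0.0958,0],"delta_rot":[0,0,-0.0928],"jaw":20},{"linear":[-0.0358,-0.0958,0],"delta_rot":[0,0,-0.0928],"jaw":20},{"linear":[-0.0358,-0.0958,0],"delta_rot":[0,0,-0.0928],"jaw":20},{"linear":[-0.0358,-0.0958,0],"delta_rot":[0,0,-0.0928],"jaw":20},{"linear":[-0.0358,-0.0958,0],"delta_rot":[0,0,-0.0928],"jaw":20},{"linear":[-0.0358,-0.0958,0],"delta_rot":[0,0,-0.0928],"jaw":20},{"linear":[-0.0358,-0.0958,0],"delta_rot":[0,0,-0.0928],"jaw":20},{"linear":[-0.0358,-0.0958,0],"delta_rot":[0,0,-0.0928],"jaw":20},{"linear":[0,0,0],"delta_rot":[0,0,0],"jaw":20},{"linear":[0,0,0],"delta_rot":[0,0,0],"jaw":20}]'; python3 s.py
```

```text
clock: 26.08
position: [0.4838, -0.3152, 0.1501]
tcp_rot: [-3.139, 0.079, 0.002]
contact_force: [-1.3, 0.4, -3.3]
width: 0.0327
26.075 [ 0.4838 -0.3152  0.1501] jaw yaw -92.88365257509919 zaxis [-0.0014  0.0012 -1.    ] F [-1.2522  0.4368 -3.3232] w 0.03274773893284643 q6 2.6143427313531085
```

```bash
python3 -m crank '[{"linear":[0,-0.001,-0.08],"delta_rot":[0,0,0],"jaw":20},{"linear":[0,0,-0.12],"delta_rot":[0,0,0],"jaw":20},{"linear":[0,0,-0.1],"delta_rot":[0,0,0],"jaw":20},{"linear":[0,0,-0.045],"delta_rot":[0,0,0],"jaw":20},{"linear":[0,0,-0.01],"delta_rot":[0,0,0],"jaw":20},{"linear":[0,0,-0.004],"delta_rot":[0,0,0],"jaw":20},{"linear":[0,0,0],"delta_rot":[0,0,0],"jaw":20}]'; python3 s.py
python3 - <<'E'
from h import *
im=snap("scene","e1"); cv2.imwrite("pics/e1c.png",cv2.resize(im[100:240,60:200,::-1],None,fx=4,fy=4))
E
```

```text
clock: 26.95
position: [0.4847, -0.3163, 0.0445]
tcp_rot: [3.14, -0.081, 0.002]
contact_force: [1.0, 0.4, -1.8]
width: 0.0327
26.95 [ 0.4847 -0.3163  0.0445] jaw yaw -92.95015424388333 zaxis [ 0.0013 -0.0007 -1.    ] F [ 1.0093  0.409  -1.7702] w 0.03272906645413883 q6 2.614889480575738
```

View pics/e1c.png

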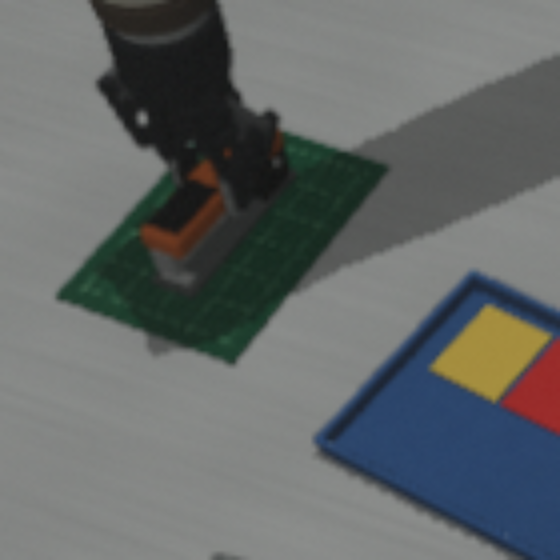

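```bash
python3 -m crank '[{"linear":[0,0,-0.0025],"delta_rot":[0,0,0],"jaw":20},{"linear":[0,0,0],"delta_rot":[0,0,0],"jaw":20},{"linear":[0,0,0],"delta_rot":[0,0,0],"jaw":60},{"linear":[0,0,0],"delta_rot":[0,0,0],"jaw":60},{"linear":[0,0,0],"delta_rot":[0,0,0],"jaw":60},{"linear":[0,0,0],"delta_rot":[0,0,0],"jaw":60},{"linear":[0,0,0.06],"delta_rot":[0,0,0],"jaw":60},{"linear":[0,0,0.12],"delta_rot":[0,0,0],"jaw":60},{"linear":[0,0,0.17],"delta_rot":[0,0,0],"jaw":60},{"linear":[0,0,0.17],"delta_rot":[0,0,0],"jaw":60},{"linear":[0,0,0],"delta_rot":[0,0,0],"jaw":60}]'; python3 s.py
```

```text
clock: 28.38
position: [0.4855, -0.317, 0.2048]
tcp_rot: [3.136, -0.081, 0.011]
contact_force: [1.3, 0.2, -0.5]
width: 0.0599
28.375 [ 0.4855 -0.317   0.2048] jaw yaw -92.96589515866587 zaxis [ 0.0071 -0.0046 -1.    ] F [ 1.2903  0.1995 -0.5407] w 0.05989544923275648 q6 2.6149973288433515
```

```bash
python3 -m crank '[{"linear":[0,0.1644,0],"delta_rot":[0,0,0.0773],"jaw":60},{"linear":[0,0.1644,0],"delta_rot":[0,0,0.0773],"jaw":60},{"linear":[0,0.1644,0],"delta_rot":[0,0,0.0773],"jaw":60},{"linear":[0,0.1644,0],"delta_rot":[0,0,0.0773],"jaw":60},{"linear":[0,0.1644,0],"delta_rot":[0,0,0.0773],"jaw":60},{"linear":[0,0.1644,0],"delta_rot":[0,0,0.0773],"jaw":60},{"linear":[0,0.1644,0],"delta_rot":[0,0,0.0773],"jaw":60},{"linear":[0,0.1644,0],"delta_rot":[0,0,0.0773],"jaw":60},{"linear":[0,0.1644,0],"delta_rot":[0,0,0.0773],"jaw":60},{"linear":[0,0.1644,0],"delta_rot":[0,0,0.0773],"jaw":60},{"linear":[0,0.1644,0],"delta_rot":[0,0,0.0773],"jaw":60},{"linear":[0,0.1644,0],"delta_rot":[0,0,0.0773],"jaw":60}]';python3 -m crank '[{"linear":[0,0,0],"delta_rot":[0,0,0],"jaw":60},{"linear":[0,0,0],"delta_rot":[0,0,0],"jaw":60}]'; python3 s.py
python3 - <<'E'
from h import *
im=snap("top","f1"); cv2.imwrite("pics/f1c.png",cv2.resize(im[150:270,370:470,::-1],None,fx=5,fy=5,interpolation=cv2.INTER_CUBIC))
hsv=cv2.cvtColor(im,cv2.COLOR_RGB2HSV).astype(int)
o=(hsv[...,0]>5)&(hsv[...,0]<16)&(hsv[...,1]>150)&(hsv[...,2]>110); o[:,:385]=0;o[:,455:]=0;o[:165]=0;o[255:]=0
print(o.sum(),rectfit("top",o,.057))
im=snap("scene","f2"); cv2.imwrite("pics/f2c.png",cv2.resize(im[100:300,60:400,::-1],None,fx=2.3,fy=2.3))
E
```

```text
clock: 29.88
position: [0.4837, 0.2773, 0.1988]
tcp_rot: [2.393, 2.035, -0.0]
contact_force: [1.0, -0.9, -0.3]
width: 0.0598
clock: 30.12
position: [0.4839, 0.2756, 0.1985]
tcp_rot: [2.398, 2.03, -0.001]
contact_force: [-0.7, 0.0, -0.4]
width: 0.06
30.125 [0.4839 0.2756 0.1985] jaw yaw -9.496870775607286 zaxis [-0.0006 -0.0006 -1.    ] F [-0.7054  0.0325 -0.3782] w 0.06001519577901826 q6 2.2543325519673223
419 ((483.61962890625, -314.06561279296875), (32.21499252319336, 130.693115234375), 86.75574493408203)
```

View pics/f1c.png

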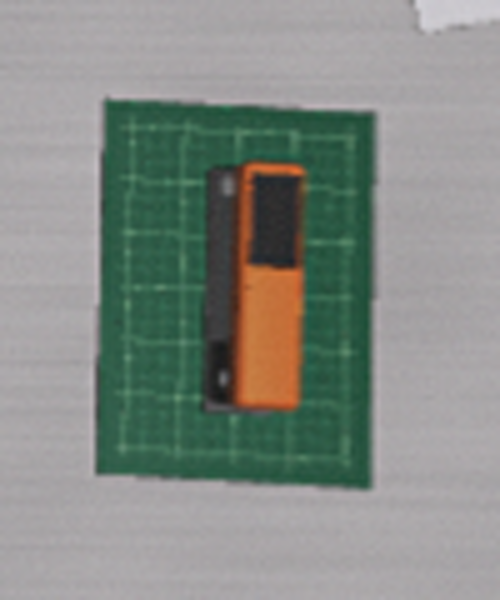

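View pics/f2c.png

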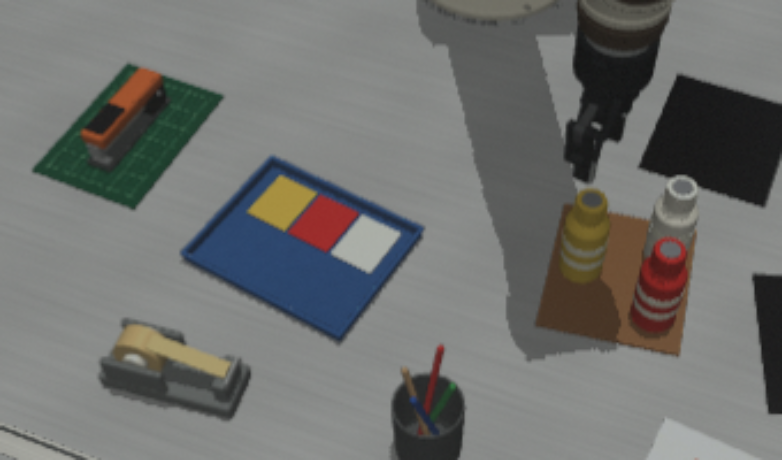

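Stapler is within about 2 mm of the mat centre and within 0.3° of its long side. Returning yellow first.

```bash
python3 -m crank '[{"linear":[-0.0035,0.001,-0.1],"delta_rot":[0,0,0],"jaw":60},{"linear":[0,0,-0.1],"delta_rot":[0,0,0],"jaw":60},{"linear":[0,0,-0.07],"delta_rot":[0,0,0],"jaw":60},{"linear":[0,0,-0.033],"delta_rot":[0,0,0],"jaw":60},{"linear":[0,0,0],"delta_rot":[0,0,0],"jaw":60},{"linear":[0,0,0],"delta_rot":[0,0,0],"jaw":20},{"linear":[0,0,0],"delta_rot":[0,0,0],"jaw":20},{"linear":[0,0,0],"delta_rot":[0,0,0],"jaw":20},{"linear":[0,0,0],"delta_rot":[0,0,0],"jaw":20},{"linear":[0,0,0],"delta_rot":[0,0,0],"jaw":20}]' 40; python3 s.py
python3 -m crank '[{"linear":[0,0,0.04],"delta_rot":[0,0,0],"jaw":20},{"linear":[0,0,0.06],"delta_rot":[0,0,0],"jaw":20},{"linear":[0,0,0.1],"delta_rot":[0,0,0],"jaw":20},{"linear":[0,0,0.1],"delta_rot":[0,0,0],"jaw":20},{"linear":[0,0,0],"delta_rot":[0,0,0],"jaw":20},{"linear":[0,0,0],"delta_rot":[0,0,0],"jaw":20}]'; python3 s.py
```

```text
clock: 31.48
position: [0.4835, 0.2764, 0.1091]
tcp_rot: [2.397, 2.03, 0.003]
contact_force: [-1.2, -0.8, 5.9]
width: 0.0328
31.475 [0.4835 0.2764 0.1091] jaw yaw -9.473915119763639 zaxis [ 0.0016  0.0009 -1.    ] F [-1.1649 -0.8401  5.9394] w 0.032761110282421686 q6 2.2554387527082818
clock: 32.22
position: [0.4831, 0.2761, 0.1975]
tcp_rot: [-2.397, -2.03, 0.0]
contact_force: [0.2, 0.8, -2.1]
width: 0.0331
32.225 [0.4831 0.2761 0.1975] jaw yaw -9.478345496648352 zaxis [-0.0002 -0.0001 -1.    ] F [ 0.243   0.8255 -2.0808] w 0.033076267236043184 q6 2.2554125965666216
```

```bash
python3 -m crank '[{"linear":[0.0078,-0.0751,0],"delta_rot":[0,0,0],"jaw":20},{"linear":[0.0155,-0.1502,0],"delta_rot":[0,0,0],"jaw":20},{"linear":[0.0155,-0.1502,0],"delta_rot":[0,0,0],"jaw":20},{"linear":[0.0155,-0.1502,0],"delta_rot":[0,0,0],"jaw":20},{"linear":[0.0155,-0.1502,0],"delta_rot":[0,0,0],"jaw":20},{"linear":[0.0155,-0.1502,0],"delta_rot":[0,0,0],"jaw":20},{"linear":[0.0155,-0.1502,0],"delta_rot":[0,0,0],"jaw":20},{"linear":[0.0155,-0.1502,0],"delta_rot":[0,0,0],"jaw":20},{"linear":[0.0078,-0.0751,0],"delta_rot":[0,0,0],"jaw":20},{"linear":[0,0,0],"delta_rot":[0,0,0],"jaw":20},{"linear":[0,0,0],"delta_rot":[0,0,0],"jaw":20}]'; python3 s.py
```

```text
clock: 33.6
position: [0.52, -0.0839, 0.1971]
tcp_rot: [-2.396, -2.029, 0.001]
contact_force: [0.3, 0.2, -1.4]
width: 0.0327
33.6 [ 0.52   -0.0839  0.1971] jaw yaw -9.479969655224444 zaxis [-0.0013  0.0005 -1.    ] F [ 0.2672  0.2101 -1.3713] w 0.03270517505004341 q6 1.5761634915883815
```

```bash
python3 -m crank '[{"linear":[0.001,-0.002,-0.08],"delta_rot":[0,0,0],"jaw":20},{"linear":[0,0,-0.12],"delta_rot":[0,0,0],"jaw":20},{"linear":[0,0,-0.07],"delta_rot":[0,0,0],"jaw":20},{"linear":[0,0,-0.022],"delta_rot":[0,0,0],"jaw":20},{"linear":[0,0,-0.005],"delta_rot":[0,0,0],"jaw":20},{"linear":[0,0,0],"delta_rot":[0,0,0],"jaw":20},{"linear":[0,0,0],"delta_rot":[0,0,0],"jaw":20}]'; python3 s.py
```

```text
clock: 34.48
position: [0.5204, -0.084, 0.1102]
tcp_rot: [2.396, 2.032, 0.001]
contact_force: [-5.0, 0.6, 5.8]
width: 0.0329
34.475 [ 0.5204 -0.084   0.1102] jaw yaw -9.409557842296579 zaxis [ 0.0003  0.0002 -1.    ] F [-5.0334  0.5894  5.7616] w 0.03290700749838597 q6 1.574782002547021
```

```bash
python3 -m crank '[{"linear":[0,0,0],"delta_rot":[0,0,0],"jaw":60},{"linear":[0,0,0],"delta_rot":[0,0,0],"jaw":60},{"linear":[0,0,0],"delta_rot":[0,0,0],"jaw":60},{"linear":[0,0,0.06],"delta_rot":[0,0,0],"jaw":60},{"linear":[0,0,0.12],"delta_rot":[0,0,0],"jaw":60},{"linear":[0,0,0.12],"delta_rot":[0,0,0],"jaw":60},{"linear":[0,0,0],"delta_rot":[0,0,0],"jaw":60}]'; 
python3 -m crank '[{"linear":[-0.001,0.1684,0],"delta_rot":[0,0,0],"jaw":60},{"linear":[-0.001,0.1684,0],"delta_rot":[0,0,0],"jaw":60},{"linear":[-0.001,0.1684,0],"delta_rot":[0,0,0],"jaw":60},{"linear":[-0.001,0.1684,0],"delta_rot":[0,0,0],"jaw":60},{"linear":[-0.001,0.1684,0],"delta_rot":[0,0,0],"jaw":60},{"linear":[-0.001,0.1684,0],"delta_rot":[0,0,0],"jaw":60},{"linear":[-0.001,0.1684,0],"delta_rot":[0,0,0],"jaw":60},{"linear":[-0.001,0.1684,0],"delta_rot":[0,0,0],"jaw":60},{"linear":[-0.001,0.1684,0],"delta_rot":[0,0,0],"jaw":60},{"linear":[0,0,0],"delta_rot":[0,0,0],"jaw":60},{"linear":[0,0,0],"delta_rot":[0,0,0],"jaw":60}]'; python3 s.py
python3 - <<'E'
from h import *
im=snap("top","g1"); cv2.imwrite("pics/g1c.png",cv2.resize(im[130:225,260:370,::-1],None,fx=6,fy=6,interpolation=cv2.INTER_CUBIC))
q=proj("top",[[.5202,-.0845,.126],[.5202,-.0845,.006]]); print((q-[260,130]+.5)*6)
E
```

```text
clock: 35.35
position: [0.5219, -0.0852, 0.203]
tcp_rot: [2.394, 2.027, 0.006]
contact_force: [-0.9, -0.5, -0.6]
width: 0.0603
clock: 36.72
position: [0.5178, 0.3694, 0.1985]
tcp_rot: [2.397, 2.031, -0.001]
contact_force: [-0.3, -0.3, 1.0]
width: 0.0597
36.725 [0.5178 0.3694 0.1985] jaw yaw -9.457848151573383 zaxis [-0.0006 -0.0007 -1.    ] F [-0.3057 -0.3284  0.9975] w 0.059704154871647146 q6 2.355706834862971
[[488.2398 359.1875]
 [442.0528 389.3098]]
```

View pics/g1c.png

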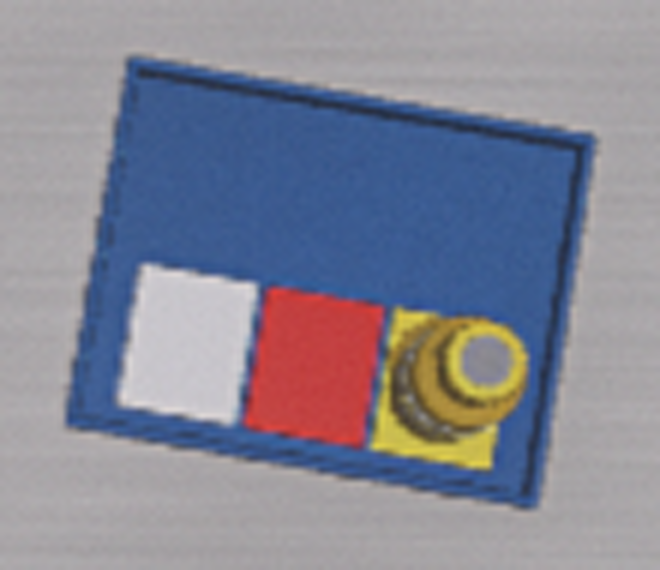

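```bash
python3 -m crank '[{"linear":[-0.002,0.0025,-0.1],"delta_rot":[0,0,0],"jaw":60},{"linear":[0,0,-0.1],"delta_rot":[0,0,0],"jaw":60},{"linear":[0,0,-0.07],"delta_rot":[0,0,0],"jaw":60},{"linear":[0,0,-0.033],"delta_rot":[0,0,0],"jaw":60},{"linear":[0,0,0],"delta_rot":[0,0,0],"jaw":60},{"linear":[0,0,0],"delta_rot":[0,0,0],"jaw":20},{"linear":[0,0,0],"delta_rot":[0,0,0],"jaw":20},{"linear":[0,0,0],"delta_rot":[0,0,0],"jaw":20},{"linear":[0,0,0],"delta_rot":[0,0,0],"jaw":20},{"linear":[0,0,0],"delta_rot":[0,0,0],"jaw":20}]' 40; python3 s.py
python3 -m crank '[{"linear":[0,0,0.04],"delta_rot":[0,0,0],"jaw":20},{"linear":[0,0,0.06],"delta_rot":[0,0,0],"jaw":20},{"linear":[0,0,0.1],"delta_rot":[0,0,0],"jaw":20},{"linear":[0,0,0.1],"delta_rot":[0,0,0],"jaw":20},{"linear":[0,0,0],"delta_rot":[0,0,0],"jaw":20},{"linear":[0,0,0],"delta_rot":[0,0,0],"jaw":20}]'; python3 s.py
```

```text
clock: 38.02
position: [0.5177, 0.3708, 0.1092]
tcp_rot: [2.397, 2.03, 0.003]
contact_force: [-2.6, 0.4, 6.0]
width: 0.0328
38.025 [0.5177 0.3708 0.1092] jaw yaw -9.473055195606788 zaxis [ 0.0016  0.0011 -1.    ] F [-2.5614  0.4257  5.9688] w 0.032807401948584884 q6 2.3576723196589646
clock: 38.78
position: [0.5173, 0.3704, 0.1973]
tcp_rot: [2.397, 2.03, -0.001]
contact_force: [0.4, 0.2, -2.3]
width: 0.0323
38.775 [0.5173 0.3704 0.1973] jaw yaw -9.480068815387986 zaxis [-0.0004 -0.0004 -1.    ] F [ 0.4188  0.1972 -2.3386] w 0.03233168574734936 q6 2.3576772870948717
```

```bash
python3 -m crank '[{"linear":[0.003,-0.0824,0],"delta_rot":[0,0,0],"jaw":20},{"linear":[0.0055,-0.1648,0],"delta_rot":[0,0,0],"jaw":20},{"linear":[0.0055,-0.1648,0],"delta_rot":[0,0,0],"jaw":20},{"linear":[0.0055,-0.1648,0],"delta_rot":[0,0,0],"jaw":20},{"linear":[0.0055,-0.1648,0],"delta_rot":[0,0,0],"jaw":20},{"linear":[0.0055,-0.1648,0],"delta_rot":[0,0,0],"jaw":20},{"linear":[0.0055,-0.1648,0],"delta_rot":[0,0,0],"jaw":20},{"linear":[0.0055,-0.14,0],"delta_rot":[0,0,0],"jaw":20},{"linear":[0.0025,-0.075,0],"delta_rot":[0,0,0],"jaw":20},{"linear":[0,-0.0325,0],"delta_rot":[0,0,0],"jaw":20},{"linear":[0,0,0],"delta_rot":[0,0,0],"jaw":20},{"linear":[0,0,0],"delta_rot":[0,0,0],"jaw":20}]'; python3 s.py
```

```text
clock: 40.28
position: [0.5305, -0.0243, 0.1976]
tcp_rot: [-2.396, -2.031, 0.0]
contact_force: [-0.1, 0.5, -1.5]
width: 0.0328
40.275 [ 0.5305 -0.0243  0.1976] jaw yaw -9.429534407664677 zaxis [-0.0004  0.0003 -1.    ] F [-0.1     0.5027 -1.4947] w 0.03283227036617005 q6 1.6894351917139618
```

```bash
python3 -m crank '[{"linear":[0,-0.002,-0.08],"delta_rot":[0,0,0],"jaw":20},{"linear":[0,0,-0.12],"delta_rot":[0,0,0],"jaw":20},{"linear":[0,0,-0.07],"delta_rot":[0,0,0],"jaw":20},{"linear":[0,0,-0.022],"delta_rot":[0,0,0],"jaw":20},{"linear":[0,0,-0.005],"delta_rot":[0,0,0],"jaw":20},{"linear":[0,0,0],"delta_rot":[0,0,0],"jaw":20},{"linear":[0,0,0],"delta_rot":[0,0,0],"jaw":20}]'; python3 s.py
```

```text
clock: 41.15
position: [0.5304, -0.0249, 0.1103]
tcp_rot: [2.396, 2.032, 0.001]
contact_force: [-4.8, 0.4, 6.1]
width: 0.0327
41.15 [ 0.5304 -0.0249  0.1103] jaw yaw -9.415500005493222 zaxis [ 0.0006  0.0003 -1.    ] F [-4.8204  0.4304  6.0574] w 0.032662812178769846 q6 1.6880159488064557
```

```bash
python3 -m crank '[{"linear":[0,0,0],"delta_rot":[0,0,0],"jaw":60},{"linear":[0,0,0],"delta_rot":[0,0,0],"jaw":60},{"linear":[0,0,0],"delta_rot":[0,0,0],"jaw":60},{"linear":[0,0,0.06],"delta_rot":[0,0,0],"jaw":60},{"linear":[0,0,0.12],"delta_rot":[0,0,0],"jaw":60},{"linear":[0,0,0.12],"delta_rot":[0,0,0],"jaw":60},{"linear":[0,0,0],"delta_rot":[0,0,0],"jaw":60}]'; 
python3 -m crank '[{"linear":[-0.0429,0.1606,0],"delta_rot":[0,0,0],"jaw":60},{"linear":[-0.0429,0.1606,0],"delta_rot":[0,0,0],"jaw":60},{"linear":[-0.0429,0.1606,0],"delta_rot":[0,0,0],"jaw":60},{"linear":[-0.0429,0.1606,0],"delta_rot":[0,0,0],"jaw":60},{"linear":[-0.0429,0.1606,0],"delta_rot":[0,0,0],"jaw":60},{"linear":[-0.0429,0.1606,0],"delta_rot":[0,0,0],"jaw":60},{"linear":[-0.0429,0.1606,0],"delta_rot":[0,0,0],"jaw":60},{"linear":[-0.0429,0.1606,0],"delta_rot":[0,0,0],"jaw":60},{"linear":[0,0,0],"delta_rot":[0,0,0],"jaw":60},{"linear":[0,0,0],"delta_rot":[0,0,0],"jaw":60}]'; python3 s.py
python3 - <<'E'
from h import *
im=snap("scene","h1"); cv2.imwrite("pics/h1c.png",cv2.resize(im[100:300,60:400,::-1],None,fx=2.3,fy=2.3))
E
```

```text
clock: 42.02
position: [0.5319, -0.0259, 0.203]
tcp_rot: [2.394, 2.028, 0.007]
contact_force: [0.3, 0.4, -0.4]
width: 0.0597
clock: 43.28
position: [0.4275, 0.3595, 0.1986]
tcp_rot: [2.397, 2.031, -0.001]
contact_force: [0.8, -1.2, -0.2]
width: 0.06
43.275 [0.4275 0.3595 0.1986] jaw yaw -9.447488718118354 zaxis [-0.0003 -0.0006 -1.    ] F [ 0.8245 -1.2103 -0.239 ] w 0.06001496032007275 q6 2.4350266886158947
```

View pics/h1c.png

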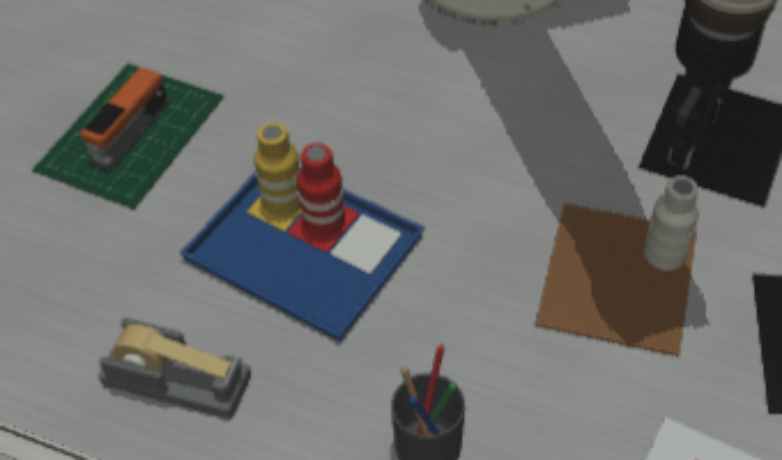

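```bash
python3 -m crank '[{"linear":[0,0.006,-0.1],"delta_rot":[0,0,0],"jaw":60},{"linear":[0,0,-0.1],"delta_rot":[0,0,0],"jaw":60},{"linear":[0,0,-0.07],"delta_rot":[0,0,0],"jaw":60},{"linear":[0,0,-0.033],"delta_rot":[0,0,0],"jaw":60},{"linear":[0,0,0],"delta_rot":[0,0,0],"jaw":60},{"linear":[0,0,0],"delta_rot":[0,0,0],"jaw":20},{"linear":[0,0,0],"delta_rot":[0,0,0],"jaw":20},{"linear":[0,0,0],"delta_rot":[0,0,0],"jaw":20},{"linear":[0,0,0],"delta_rot":[0,0,0],"jaw":20},{"linear":[0,0,0],"delta_rot":[0,0,0],"jaw":20}]' 40; python3 s.py
python3 -m crank '[{"linear":[0,0,0.04],"delta_rot":[0,0,0],"jaw":20},{"linear":[0,0,0.06],"delta_rot":[0,0,0],"jaw":20},{"linear":[0,0,0.1],"delta_rot":[0,0,0],"jaw":20},{"linear":[0,0,0.1],"delta_rot":[0,0,0],"jaw":20},{"linear":[0,0,0],"delta_rot":[0,0,0],"jaw":20},{"linear":[0,0,0],"delta_rot":[0,0,0],"jaw":20}]'; python3 s.py
```

```text
clock: 44.58
position: [0.4281, 0.3618, 0.1091]
tcp_rot: [2.397, 2.03, 0.003]
contact_force: [0.6, -1.0, 6.0]
width: 0.033
44.575 [0.4281 0.3618 0.1091] jaw yaw -9.482296533618625 zaxis [ 0.0017  0.0011 -1.    ] F [ 0.5747 -1.0139  5.9868] w 0.03302655893509081 q6 2.4380607607835247
clock: 45.32
position: [0.4275, 0.3614, 0.1973]
tcp_rot: [-2.397, -2.03, 0.001]
contact_force: [-0.1, 0.1, -2.4]
width: 0.0329
45.325 [0.4275 0.3614 0.1973] jaw yaw -9.47982092547297 zaxis [-0.0004 -0.0003 -1.    ] F [-0.0623  0.1484 -2.4377] w 0.032850471505664836 q6 2.4380569286431464
```

```bash
python3 -m crank '[{"linear":[0.0236,-0.0683,0],"delta_rot":[0,0,0],"jaw":20},{"linear":[0.0472,-0.1365,0],"delta_rot":[0,0,0],"jaw":20},{"linear":[0.0472,-0.1365,0],"delta_rot":[0,0,0],"jaw":20},{"linear":[0.0472,-0.1365,0],"delta_rot":[0,0,0],"jaw":20},{"linear":[0.0472,-0.1365,0],"delta_rot":[0,0,0],"jaw":20},{"linear":[0.0472,-0.1365,0],"delta_rot":[0,0,0],"jaw":20},{"linear":[0.0472,-0.1365,0],"delta_rot":[0,0,0],"jaw":20},{"linear":[0.0472,-0.1365,0],"delta_rot":[0,0,0],"jaw":20},{"linear":[0.0160,-0.0463,0],"delta_rot":[0,0,0],"jaw":20},{"linear":[0.0076,-0.0222,0],"delta_rot":[0,0,0],"jaw":20},{"linear":[0,0,0],"delta_rot":[0,0,0],"jaw":20},{"linear":[0,0,0],"delta_rot":[0,0,0],"jaw":20}]'; python3 s.py
```

```text
clock: 46.82
position: [0.5406, 0.0346, 0.1978]
tcp_rot: [-2.396, -2.032, 0.0]
contact_force: [0.2, -0.1, -2.5]
width: 0.0329
46.825 [0.5406 0.0346 0.1978] jaw yaw -9.413495832495192 zaxis [-0.0002  0.0002 -1.    ] F [ 0.2319 -0.0663 -2.5002] w 0.032882873995928874 q6 1.7989425635174894
```

```bash
python3 -m crank '[{"linear":[0.0005,-0.002,-0.08],"delta_rot":[0,0,0],"jaw":20},{"linear":[0,0,-0.12],"delta_rot":[0,0,0],"jaw":20},{"linear":[0,0,-0.07],"delta_rot":[0,0,0],"jaw":20},{"linear":[0,0,-0.022],"delta_rot":[0,0,0],"jaw":20},{"linear":[0,0,-0.005],"delta_rot":[0,0,0],"jaw":20},{"linear":[0,0,0],"delta_rot":[0,0,0],"jaw":20},{"linear":[0,0,0],"delta_rot":[0,0,0],"jaw":20}]'; python3 s.py
python3 -m crank '[{"linear":[0,0,0],"delta_rot":[0,0,0],"jaw":60},{"linear":[0,0,0],"delta_rot":[0,0,0],"jaw":60},{"linear":[0,0,0],"delta_rot":[0,0,0],"jaw":60},{"linear":[0,0,0.06],"delta_rot":[0,0,0],"jaw":60},{"linear":[0,0,0.12],"delta_rot":[0,0,0],"jaw":60},{"linear":[0,0,0.15],"delta_rot":[0,0,0],"jaw":60},{"linear":[-0.06,0.15,0],"delta_rot":[0,0,0],"jaw":60},{"linear":[-0.06,0.15,0],"delta_rot":[0,0,0],"jaw":60},{"linear":[-0.06,0.15,0],"delta_rot":[0,0,0],"jaw":60},{"linear":[-0.06,0.15,0],"delta_rot":[0,0,0],"jaw":60},{"linear":[-0.06,0.15,0],"delta_rot":[0,0,0],"jaw":60},{"linear":[0,0,0],"delta_rot":[0,0,0],"jaw":60}]'; python3 s.py
python3 - <<'E'
from h import *
im=snap("top","k1"); big=cv2.resize(im[130:260,260:460,::-1],None,fx=4,fy=4,interpolation=cv2.INTER_CUBIC)
for p in([.5408,.0337],[.5304,-.0251],[.5202,-.0845]):
    q=((proj("top",[[*p,.126]])[0]-[260,130]+.5)*4).astype(int); print(q); cv2.drawMarker(big,tuple(map(int,q)),(255,0,0),0,8,1)
cv2.imwrite("pics/k1c.png",big)
im=snap("scene","k2"); cv2.imwrite("pics/k2.png",cv2.resize(im[...,::-1],None,fx=1.5,fy=1.5))
E
```

```text
clock: 47.7
position: [0.541, 0.0338, 0.1101]
tcp_rot: [2.396, 2.031, 0.002]
contact_force: [-4.1, 1.3, 6.2]
width: 0.0329
47.7 [0.541  0.0338 0.1101] jaw yaw -9.434502231914385 zaxis [ 0.001   0.0006 -1.    ] F [-4.1297  1.3418  6.1722] w 0.032855317617971384 q6 1.797583788264694
clock: 49.2
position: [0.45, 0.2606, 0.209]
tcp_rot: [-2.393, -2.035, -0.002]
contact_force: [0.5, -0.0, -0.7]
width: 0.0598
49.2 [0.45   0.2606 0.209 ] jaw yaw -9.254957684948868 zaxis [ 0.0009  0.0009 -1.    ] F [ 0.4731 -0.0114 -0.6758] w 0.059816055747314224 q6 2.2570996464122155
[137 206]
[230 222]
[325 239]
```

View pics/k1c.png

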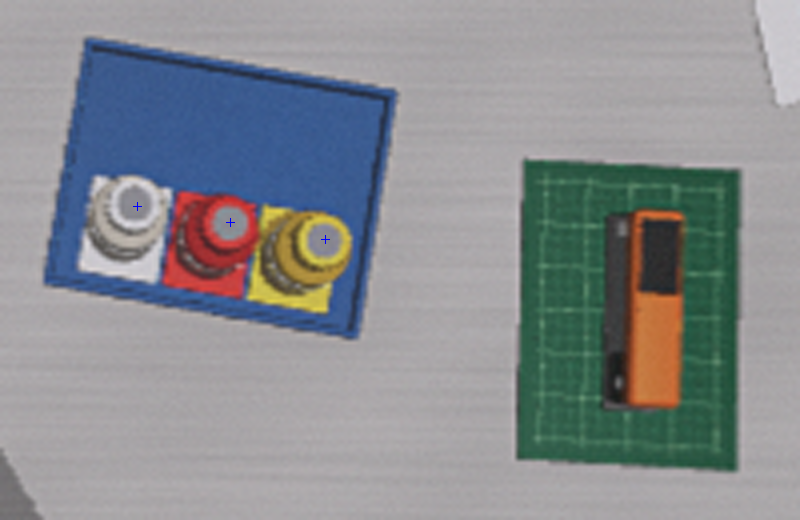

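View pics/k2.png

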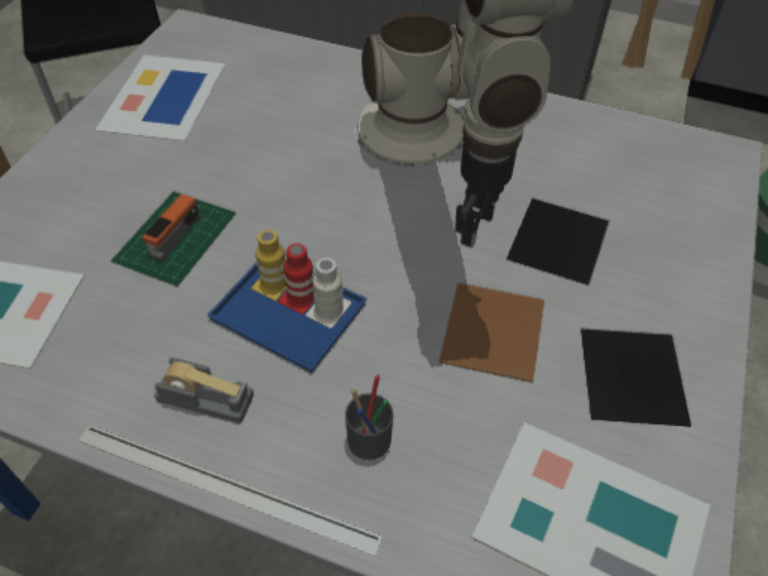

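Each bottle's cap sits on the predicted pixel for its own mat: white (137,206), red (230,222) and yellow (325,239) in the crop. The stapler is mid-mat, and the pot and dispenser are where they were. I'll let the arm settle and hand in.

```bash
python3 -m crank '[{"linear":[0,0,0],"delta_rot":[0,0,0],"jaw":60},{"linear":[0,0,0],"delta_rot":[0,0,0],"jaw":60},{"linear":[0,0,0],"delta_rot":[0,0,0],"jaw":60}]'; python3 -c "
from workcell import manip
print(manip.sign_off())"
```

```text
clock: 49.68
position: [0.4513, 0.2575, 0.2078]
tcp_rot: [2.399, 2.029, -0.0]
contact_force: [0.7, -0.6, 0.3]
width: 0.0599
the job is handed in; nothing more can be done
None
```

The job is done and handed in at 49.7 s, inside the 133 s limit. I stood the white, red and yellow bottles together on the brown board. Only then did I move the stapler to the cutting mat, and afterwards I put yellow, red and white back on their own drip mats.

- **Bottles:** in the last top picture, each cap disc lies on the pixel predicted for the centre of its own mat, to within about a pixel (roughly 2 to 3 mm). All three stand upright.
- **Stapler:** measured upright at (0.4836, -0.314), against a mat centre of about (0.484, -0.316). Its line is within about 0.3° of the mat's long side.
- **Pencil pot and tape dispenser:** they look unmoved in the pictures; I did not measure them again at the end.
- **Forces:** the contact forces I read between moves stayed below about 8 N.
- **Disagreement:** the scene camera showed the stapler's handle 1 to 2 pixels off from the top camera before the grasp. The grip centred it, and no check failed.

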